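Set out the candles on the sideboard

ROBOT

A 6-joint arm with a two-finger parallel gripper is mounted at the origin on the work surface. World frame = base frame: x ahead of the robot, y to its left, z up, the work surface at z = 0. Lengths are in mm, angles in rad, forces in N, time in s.
With the tool pointing down it reaches from about 350 to 975 mm from the base axis. Payload 17.4 kg.
Tool frame: the origin (TCP) lies midway between the tips of the shut fingers; the grasp point (between the pads) lies 19 mm behind it; y points along the fingers, z is the direction in which the jaws open and shut, and the axes are right-handed (so a half turn about y gives the same grasp; the last joint's range is limited). The gripper opens to 85 mm and grips with 20 to 120 N. Pads are 22 mm wide; open, the fingers measure 114 mm over their backs; the gripper's body (76 mm by 85 mm) begins 54 mm behind the grasp point. The pads swing forward as they close: fully open they stand 13 mm farther back than shut.
Start: joints at [1.278, 0.116, 1.442, -0, 1.584, -0.038], TCP at [170.143, 653.21, 231.303] pointing down, gripper open.
Joint ranges: [-2.83, 2.83], [-0.83, 2.19], [0.07, 2.5], [-1.14, 4.28], [0.01, 3], [-2.97, 2.97]. Speed limits (rad/s): [1.89, 1.89, 2.22, 3.14, 3.14, 3.14].

INTERFACE

Orientations are given as a 3x3 rotation matrix whose columns are the frame's x, y, z axes.
In Python, from cell import env gives the robot as it stands.
- The arm moves only by the tool servo_tool, never from a script. Its argument "moves" is a list of rows, each a list of 3 entries, a list of its own where there are three numbers: the opening, from 0 (shut) to 1 (fully open), then the shift along the tool's x, y, z in cm, then the turn, a rotation vector about the tool's x, y, z in degrees. In form: [[hand, [x, y, z], [wx, wy, wz]], ...]. A call has exactly 5 rows; each row shifts and turns the pose as measured when the row begins, along the tool's axes as they then stand; what a row does not reach is not made up. A row lasts 1/10 s, in which the tool goes at most 50 mm and 8.59 degrees, less where a joint would pass 70% of its speed; a pose out of reach is approached as far as the arm can. A call with a gripper value outside its range is refused whole. The fingers move at their own pace and stop on an object; the grip force is fixed at half the most. Time passes only in rows, so rows that do not move let the fingers close, or fill a call up. It gives the time, the measured TCP pose, the force and the opening at its end, in the units of the state.
- env.get_state(): the state, without advancing time (a new reading comes with each control period).
- env.read_camera(name): name is "scene" or "top" or "wrist"; returns a dict with "frame" (384x512x3 uint8, blue, green, red), "fx", "fy", "cx", "cy" (pixels), "rvec" (rotation vector, rad) and "tvec" (3), from world to camera coordinates, as OpenCV has them. Camera axes: x right, y down, z forward; pixel columns grow to the right and rows downward; lengths in mm; the calibration is good to about 2 mm. The wrist camera is an equidistant fisheye: a pixel r from the principal point sees the ray r / f radians off the axis. A picture is of the moment at which its call begins. There is no depth.
- env.hand_in(): hands the job in, once; it reports no verdict.
Trained networks look in the newest picture that a camera, given by its name, has taken for a name from the list of things; names that differ only in an ending like _2 or _b are one class to them, and where a whole thing is asked for, a point or a joint stands for the part that bears it (a point fixed in the world has none). Each returns a list of dicts, best first, with "confidence" (0 to 1); they miss things now and then, are a little off and sometimes report something else, mostly with a low value. They report only what shows in the picture. A call takes as long as a camera call.
- env.find_in(query, camera): "xyz" ([x, y, z] in mm, in the coordinates of the camera as it stood for that picture, good to about 4 mm: the middle of the surface that is visible of it).
- env.silhouettes(query, camera): "region" (384x512 bool, what is visible of it).
- env.pinpoint(query, camera): "xyz" ([x, y, z] in mm, in the coordinates of the camera as it stood for that picture, good to about 4 mm: a listed point, or the origin of a listed thing).
The state is a dict: "time": time; "q": joint angles; "joint_velocities": joint speeds; "tau": joint torques, N m; "tool_pos": TCP position; "tcp_rot": TCP orientation; "wrist_force": force on the tool from outside, world axes, zero at the start; "ft_torque": the same for the moment, N m; "gripper_width": opening from 0.0 (shut) to 1.0 (fully open).
Only numpy, scipy, OpenCV 4.12 (cv2) and the standard library are available. Lean on these libraries where they do the work, as an engineer would, in place of code of your own. Each camera call takes 0.05 s, during which the arm holds its last target.

TASK

Set the sideboard for dinner: stand each of the four candles upright in the middle of the dark slate dish of its own shape and size (round in round, square in square, thick in large, thin in small), the square ones straight with the sides of their dish. Set the candles down, do not drop them, and leave the tumbler and the pepper mill where they stand.

Things in the scene. Friction and masses are not known exactly. Their poses are not given: they have to be found in the camera images.
- candle_round_large: the thick round pillar candle, diameter 60 mm, 75 mm tall, of solid ivory-coloured wax with a short dark wick (9 mm more, thin, gives no resistance) on top; loose, starts standing upright on the counter. Origin: centre of its underside; z up
- candle_round_small: the thin round candle, diameter 36 mm, 60 mm tall, of solid ivory-coloured wax with a short dark wick (9 mm more, thin, gives no resistance) on top; loose, starts standing upright on the counter. Origin: centre of its underside; z up
- candle_square_large: the thick square candle, 54 by 54 mm in plan, 70 mm tall, of solid ivory-coloured wax with a short dark wick (9 mm more, thin, gives no resistance) on top; loose, starts standing upright on the counter. Origin: centre of its underside; z up; x and y along its sides, all four sides alike
- candle_square_small: the thin square candle, 34 by 34 mm in plan, 60 mm tall, of solid ivory-coloured wax with a short dark wick (9 mm more, thin, gives no resistance) on top; loose, starts standing upright on the counter. Origin: centre of its underside; z up; x and y along its sides, all four sides alike
- dish_round_large: the large round candle dish, 98 mm across outside, 86 mm inside, of dark grey slate, fixed to the counter. Its inner floor is 6 mm and its rim's top 12 mm above the counter, its rim 6 mm thick. Origin: centre of its underside, at counter height; z up
- dish_round_small: the small round candle dish, 70 mm across outside, 58 mm inside, of dark grey slate, fixed to the counter. Its inner floor is 6 mm and its rim's top 12 mm above the counter, its rim 6 mm thick. Origin: centre of its underside, at counter height; z up
- dish_square_large: the large square candle dish, 90 by 90 mm outside, 78 by 78 mm inside, of dark grey slate, fixed to the counter. Its inner floor is 6 mm and its rim's top 12 mm above the counter, its rim 6 mm thick. Origin: centre of its underside, at counter height; z up; x and y along its sides, all four sides alike
- dish_square_small: the small square candle dish, 66 by 66 mm outside, 54 by 54 mm inside, of dark grey slate, fixed to the counter. Its inner floor is 6 mm and its rim's top 12 mm above the counter, its rim 6 mm thick. Origin: centre of its underside, at counter height; z up; x and y along its sides, all four sides alike
- tumbler: a drinking glass standing among the candles, 66 mm across, 90 mm tall, loose, to be left alone. Origin: centre of its underside
- pepper_mill: a turned dark wood pepper mill standing among the candles, 48 mm across at its foot, 132 mm tall (the tallest thing within reach), loose, to be left alone. Origin: centre of its underside

How it is judged (in metres and radians):
At the end, for the whole second after the job is handed in: Each candle stands released, at rest and upright (0.1 rad) on the inner floor (underside 2 to 10 mm above the dish's) of the dish of its own shape and size, within 12 mm of its centre; square candles' sides within 0.2 rad of parallel to the dish's (horizontal distance between candle_round_large and dish_round_large below 0.012 m and z of candle_round_large in the frame of dish_round_large between 0.002 and 0.01 m and angle between each of candle_round_large, candle_round_small, candle_square_large, candle_square_small's own z axis and vertical below 0.1 rad and linear speed of each of candle_round_large, candle_round_small, candle_square_large, candle_square_small below 0.02 m/s and horizontal distance between candle_round_small and dish_round_small below 0.012 m and z of candle_round_small in the frame of dish_round_small between 0.002 and 0.01 m and horizontal distance between candle_square_large and dish_square_large below 0.012 m and z of candle_square_large in the frame of dish_square_large between 0.002 and 0.01 m and (angle between the x axis of candle_square_large and the x axis of dish_square_large, either way round below 0.2 rad or angle between the x axis of candle_square_large and the y axis of dish_square_large, either way round below 0.2 rad) and horizontal distance between candle_square_small and dish_square_small below 0.012 m and z of candle_square_small in the frame of dish_square_small between 0.002 and 0.01 m and (angle between the x axis of candle_square_small and the x axis of dish_square_small, either way round below 0.2 rad or angle between the x axis of candle_square_small and the y axis of dish_square_small, either way round below 0.2 rad)); the robot touches nothing.
It fails at once if the tumbler is pushed more than 30 mm from its place or tipped over (distance of tumbler from where it was at the start of the episode above 0.03 m or angle between tumbler's own z axis and vertical above 0.4 rad).
It fails at once if the pepper mill is pushed more than 30 mm from its place or tipped over (distance of pepper_mill from where it was at the start of the episode above 0.03 m or angle between pepper_mill's own z axis and vertical above 0.4 rad).
It fails at once if a candle is dropped: it falls freely faster than 0.75 m/s (about 30 mm) ((linear speed of candle_round_large above 0.75 m/s and contact force between candle_round_large and the fingers below 0.05 N) or (linear speed of candle_round_small above 0.75 m/s and contact force between candle_round_small and the fingers below 0.05 N) or (linear speed of candle_square_large above 0.75 m/s and contact force between candle_square_large and the fingers below 0.05 N) or (linear speed of candle_square_small above 0.75 m/s and contact force between candle_square_small and the fingers below 0.05 N)).
It also fails if it takes over 109 s, if anything falls off the work surface, if the arm or the gripper's body presses on something with over 40 N, if the wrist force passes 120 N, or if a joint passes its speed limit or range.

## Working session

There is one attempt and no reset: what is moved stays moved. The work goes in short steps, Python scripts to look and compute and a tool call to move; the robot and the scene stay as the last step left them, time stands still between calls to the robot, and variables do not carry over. Pictures are saved under pics/ and viewed, and the job is handed in when it is done.

Besides the shell and the picture viewer there is one more tool, called after "Call:" as a command line: name --argument value ..., lists and objects as JSON in quotes. servo_tool: Moves the arm, as the interface text tells. Its arguments: {"type":"object","properties":{"moves":{"type":"array"}},"required":["moves"]}

```bash
ls; mkdir -p pics; python3 - <<'E'
from cell import env
import cv2
s=env.get_state();print(s)
for n in ("scene","top","wrist"):
    c=env.read_camera(n);cv2.imwrite(f"pics/{n}0.png",c["frame"]);print(n,{k:v for k,v in c.items() if k!="frame"})
E
```

```text
pics
{'time': 0.0, 'q': array([ 1.27824104e+00,  1.16501484e-01,  1.44228263e+00, -8.82776948e-06,
        1.58399361e+00, -3.78237831e-02]), 'joint_velocities': array([ 0.00018454,  0.000694  ,  0.00098769,  0.00028397,  0.00020446,
       -0.00251873]), 'tau': array([ 2.17286739e-03, -7.31997299e+01, -6.32521033e+01,  1.83019729e-04,
        6.00249608e-03, -1.73033266e-05]), 'tool_pos': array([170.06100969, 653.02582663, 230.54094111]), 'tcp_rot': array([[ 9.67730953e-01, -3.33321000e-04,  2.51985499e-01],
       [-2.51985717e-01, -1.13725848e-03,  9.67730285e-01],
       [-3.59921797e-05, -9.99999298e-01, -1.18455237e-03]]), 'wrist_force': array([-0.54436907,  0.23228707, -0.05974274]), 'ft_torque': array([-0.03227154, -0.01633757, -0.03238007]), 'gripper_width': 0.9997101702512319}
scene {'fx': 430.95845207482125, 'fy': 430.95845207482125, 'cx': 258.7143356301715, 'cy': 190.30005694993037, 'rvec': array([ 2.12744769,  0.49617965, -0.29107882]), 'tvec': array([-462.35228185,  -94.54508817, 1344.07680795])}
top {'fx': 463.34583551690207, 'fy': 463.34583551690207, 'cx': 249.31639176383868, 'cy': 187.13204549399526, 'rvec': array([ 2.12531344, -2.1051386 ,  0.20411226]), 'tvec': array([  -2.06532519,  513.40341874, 1191.89629776])}
wrist {'fx': 297.3186396354542, 'fy': 297.3186396354542, 'cx': 254.46613333973883, 'cy': 196.49558367863403, 'rvec': array([-2.29296886, -1.77357217, -0.25821066]), 'tvec': array([-674.35427012,  -38.69301959,  379.72125946])}
```

View pics/scene0.png

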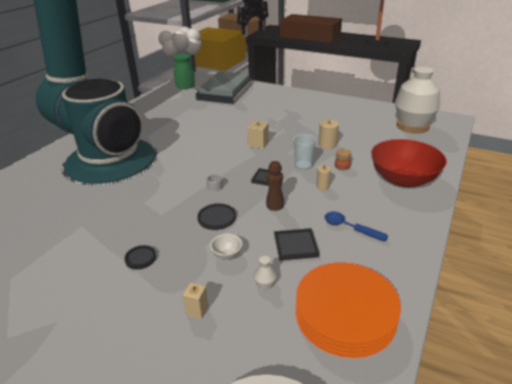

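View pics/top0.png

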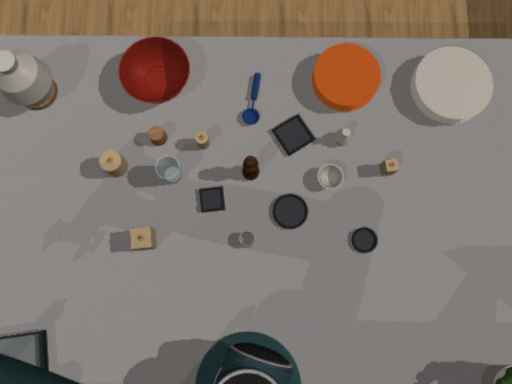

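View pics/wrist0.png

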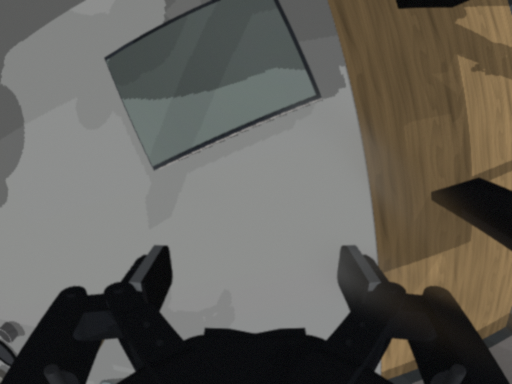

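```bash
cat > h.py <<'E'
from cell import env
import cv2, numpy as np
NAMES=["candle_round_large","candle_round_small","candle_square_large","candle_square_small","dish_round_large","dish_round_small","dish_square_large","dish_square_small","tumbler","pepper_mill"]
def toworld(c,p):
    R=cv2.Rodrigues(c["rvec"])[0]; return R.T@(np.array(p)-c["tvec"])
E
python3 - <<'E'
from h import *
cs={n:env.read_camera(n) for n in("top","scene")}
for q in NAMES:
  for n in cs:
    print(q,n,[(np.round(toworld(cs[n],d["xyz"])).tolist(),round(d["confidence"],2)) for d in env.pinpoint(q,n)][:4])
print(env.get_state()["time"])
E
```

```text
candle_round_large top [([582.0, 372.0, -3.0], 0.84), ([649.0, 135.0, -2.0], 0.75)]
candle_round_large scene [([575.0, 375.0, 1.0], 0.7), ([573.0, -379.0, 4.0], 0.44), ([378.0, -310.0, -1.0], 0.15)]
candle_round_small top [([652.0, 133.0, -3.0], 0.59)]
candle_round_small scene [([648.0, 132.0, 0.0], 0.85), ([486.0, 106.0, -3.0], 0.42)]
candle_square_large top [([376.0, 284.0, 2.0], 0.86)]
candle_square_large scene [([369.0, 281.0, 2.0], 0.59)]
candle_square_small top [([581.0, -385.0, 2.0], 0.69)]
candle_square_small scene [([571.0, -378.0, 7.0], 0.84)]
dish_round_large top [([457.0, -106.0, -3.0], 0.71)]
dish_round_large scene [([455.0, -108.0, 4.0], 0.91)]
dish_round_small top [([380.0, -308.0, -1.0], 0.6), ([455.0, -110.0, -0.0], 0.24)]
dish_round_small scene [([383.0, -311.0, -5.0], 0.72)]
dish_square_large top [([682.0, -119.0, -1.0], 0.6)]
dish_square_large scene [([675.0, -122.0, 1.0], 0.74)]
dish_square_small top [([489.0, 107.0, -1.0], 0.65), ([381.0, -307.0, -3.0], 0.5)]
dish_square_small scene [([487.0, 106.0, -3.0], 0.46)]
tumbler top [([557.0, 220.0, -3.0], 0.56)]
tumbler scene [([560.0, 219.0, 4.0], 0.94), ([380.0, -309.0, 1.0], 0.2)]
pepper_mill top [([566.0, -3.0, 1.0], 0.59)]
pepper_mill scene [([566.0, -7.0, -0.0], 0.73), ([573.0, -380.0, 6.0], 0.43)]
1.25
```

The candles, dishes, tumbler (168,168) and mill (251,168) are all visible in the top view. I'll refine the poses by fitting silhouettes.

```bash
cat >> h.py <<'E'
SH={"candle_round_large":("r",60,75),"candle_round_small":("r",36,60),"candle_square_large":("s",54,70),"candle_square_small":("s",34,60),
"dish_round_large":("r",98,12),"dish_round_small":("r",70,12),"dish_square_large":("s",90,12),"dish_square_small":("s",66,12)}
def outline(q,x,y,a):
    k,d,h=SH[q]
    if k=="r":
        t=np.linspace(0,2*np.pi,40,False); xy=np.c_[np.cos(t),np.sin(t)]*d/2
    else:
        xy=np.array([[1,1],[-1,1],[-1,-1],[1,-1]])*d/2
        xy=xy@np.array([[np.cos(a),np.sin(a)],[-np.sin(a),np.cos(a)]])
    xy=xy+[x,y]
    return np.vstack([np.c_[xy,np.zeros(len(xy))],np.c_[xy,np.full(len(xy),h)]])
def mask(c,q,x,y,a,S=8):
    p=cv2.projectPoints(outline(q,x,y,a),c["rvec"],c["tvec"],np.array([[c["fx"],0,c["cx"]],[0,c["fy"],c["cy"]],[0,0,1]]),None)[0][:,0]
    m=np.zeros((384,512),np.uint8)
    cv2.fillConvexPoly(m,cv2.convexHull(np.round(p*16).astype(np.int32)),255,cv2.LINE_AA,4)
    return m/255.
def fit(c,q,reg,x,y):
    from scipy.optimize import minimize
    reg=reg.astype(float); best=None
    def cost(v):
        m=mask(c,q,v[0],v[1],np.radians(v[2])); return 1-np.minimum(m,reg).sum()/np.maximum(m,reg).sum()
    for a in ([0] if SH[q][0]=="r" else range(-40,50,15)):
        r=minimize(cost,[x,y,a],method="Nelder-Mead",options=dict(initial_simplex=[[x,y,a],[x+10,y,a],[x,y+10,a],[x,y,a+10]],xatol=.1,fatol=1e-4))
        if best is None or r.fun<best.fun: best=r
    return best.x,1-best.fun
E
python3 - <<'E'
from h import *
P=dict(zip(NAMES,[(578,374),(650,133),(372,283),(577,-381),(456,-107),(381,-309),(679,-120),(488,107)]))
for n in("top","scene"):
  c=env.read_camera(n)
  for q in SH:
    L=[]
    for d in env.silhouettes(q,n)[:3]:
        v,i=fit(c,q,d["region"],*P[q]); L.append((np.round(v,1).tolist(),round(i,2),round(d["confidence"],2),int(d["region"].sum())))
    print(q,n,L)
c=env.read_camera("top");cv2.imwrite("pics/topz.png",cv2.resize(c["frame"][20:280,80:430],None,fx=2.28,fy=2.28,interpolation=cv2.INTER_CUBIC))
c=env.read_camera("scene");cv2.imwrite("pics/scz.png",cv2.resize(c["frame"][100:330,110:400],None,fx=2.6,fy=2.6,interpolation=cv2.INTER_CUBIC))
E
```

```text
candle_round_large top [([577.9, 374.5, 2.6], np.float64(0.89), 0.68, 580)]
candle_round_small top [([646.4, 133.1, 6.7], np.float64(0.76), 0.66, 186)]
candle_square_large top [([373.1, 283.4, 1.7], np.float64(0.87), 0.58, 569)]
candle_square_small top [([576.1, -378.5, 22.4], np.float64(0.84), 0.64, 274)]
dish_round_large top []
dish_round_small top [([380.4, -311.1, 7.5], np.float64(0.89), 0.61, 537)]
dish_square_large top [([676.6, -119.7, -56.6], np.float64(0.95), 0.97, 1050)]
dish_square_small top [([488.8, 106.3, 11.9], np.float64(0.81), 0.88, 528)]
candle_round_large scene [([575.0, 380.7, -6.1], np.float64(0.85), 0.62, 495)]
candle_round_small scene [([648.0, 134.3, -1.5], np.float64(0.82), 0.81, 303)]
candle_square_large scene [([370.2, 288.1, 13.6], np.float64(0.9), 0.96, 534)]
candle_square_small scene [([574.4, -378.9, 23.5], np.float64(0.87), 0.68, 704)]
dish_round_large scene [([452.0, -105.8, 5.5], np.float64(0.89), 0.92, 831)]
dish_round_small scene [([374.8, -309.0, -3.2], np.float64(0.88), 0.68, 622)]
dish_square_large scene [([674.1, -118.4, 29.9], np.float64(0.9), 0.84, 1164)]
dish_square_small scene [([466.0, 104.2, 28.2], np.float64(0.51), 0.52, 213)]
```

View pics/topz.png

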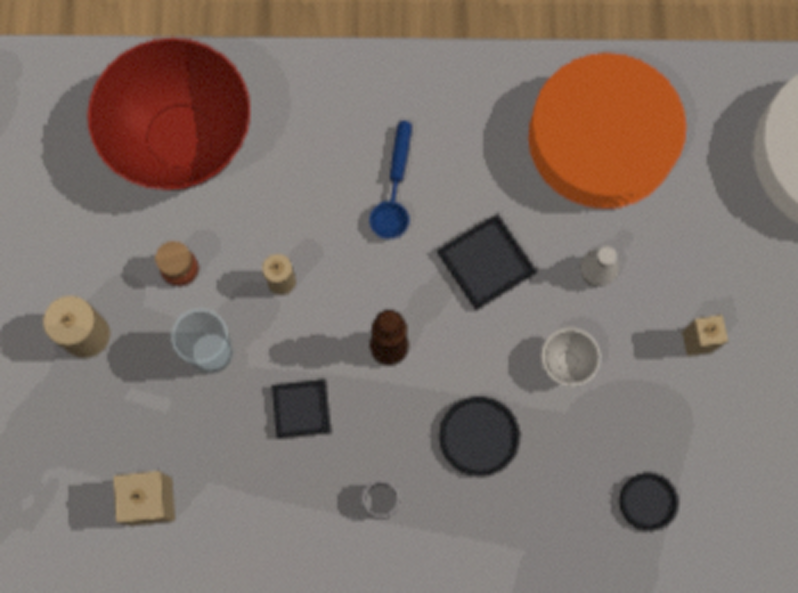

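View pics/scz.png

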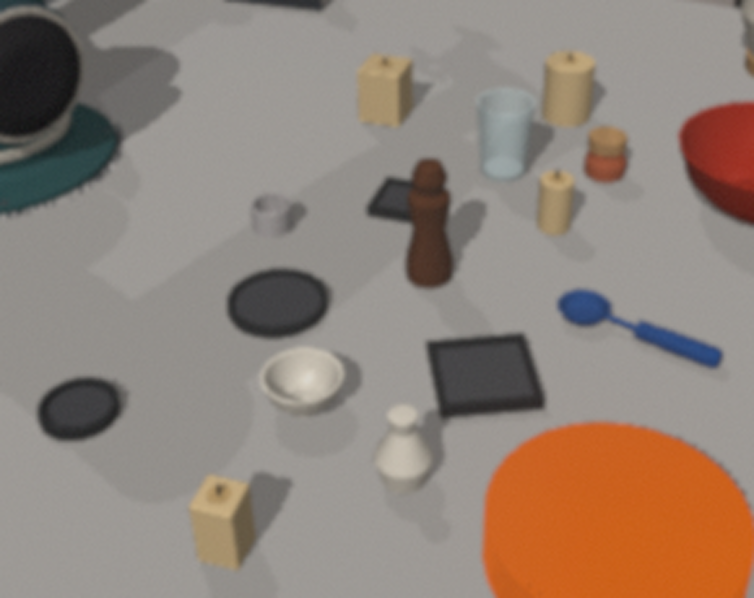

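The top and scene zooms show all eight items clearly. The network masks are a bit loose, so I'll refit with colour masks, which should also give better angles.

```bash
python3 - <<'E'
from h import *
P=dict(zip(NAMES,[(577,376),(647,133),(372,285),(575,-379),(454,-107),(379,-310),(676,-120),(488,107)]))
for n in("top","scene"):
  c=env.read_camera(n); f=cv2.GaussianBlur(c["frame"],(3,3),0).astype(int)
  dark=f.max(2)<85; yel=(f[:,:,2]-f[:,:,0]>25)
  vis=c["frame"].copy()
  for q in SH:
    if n=="scene" and q=="dish_square_small": continue
    roi=cv2.dilate((mask(c,q,*P[q],0)>.5).astype(np.uint8),np.ones((13,13)))
    nl,lab,st,_=cv2.connectedComponentsWithStats(((dark if "dish" in q else yel)&(roi>0)).astype(np.uint8))
    m=lab==1+np.argmax(st[1:,4])
    v,i=fit(c,q,m,*P[q]); print(q,n,np.round(v,1),round(i,3))
    cs,_=cv2.findContours((mask(c,q,v[0],v[1],np.radians(v[2]))>.5).astype(np.uint8),0,1); cv2.drawContours(vis,cs,-1,(0,255,0),1)
  cv2.imwrite(f"pics/fit_{n}.png",vis)
E
```

```text
candle_round_large top [580.7 376.3   2.8] 0.828
candle_round_small top [652.3 136.7  -6. ] 0.737
candle_square_large top [375.1 284.6  -2.6] 0.835
candle_square_small top [ 580.  -381.8   32. ] 0.715
dish_round_large top [ 456.6 -106.9    5.3] 0.947
dish_round_small top [ 379.5 -307.9    1.1] 0.931
dish_square_large top [ 675.9 -118.5   33.1] 0.942
dish_square_small top [487.9 108.4   6.8] 0.912
candle_round_large scene [575.7 380.5   2.9] 0.884
candle_round_small scene [646.5 138.5   1.5] 0.853
candle_square_large scene [368.4 287.8  16.4] 0.91
candle_square_small scene [ 573.7 -378.5   22.6] 0.896
dish_round_large scene [ 452.3 -104.5    9.7] 0.84
dish_round_small scene [ 374.9 -306.6   -1.3] 0.822
dish_square_large scene [ 674.  -117.2   30.2] 0.869
```

View pics/fit_top.png

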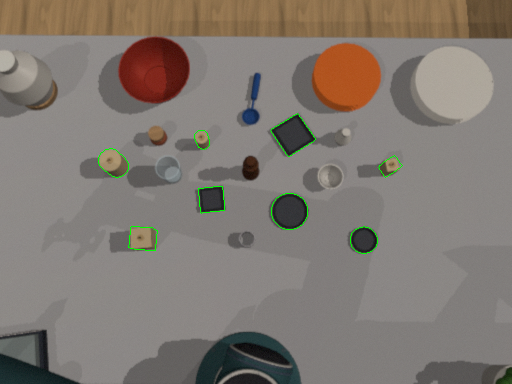

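```bash
cat >> h.py <<'E'
from scipy.spatial.transform import Rotation as Rn
def plan(x,y,z,head,n,hand,mod=180):
    s=env.get_state(); R=s["tcp_rot"]; p=s["tool_pos"]
    z0=np.degrees(np.arctan2(R[1,2],R[0,2])); dh=(head-z0+mod/2)%mod-mod/2
    h=np.radians(z0+dh); Rt=np.c_[[np.sin(h),-np.cos(h),0],[0,0,-1],[np.cos(h),np.sin(h),0]]
    w=Rn.from_matrix(R.T@Rt).as_rotvec(degrees=True)
    d=np.array([x,y,z])-p
    print("t",round(s["time"],2),"pos",np.round(p,1),"head",round(z0,1),"turn",np.round(w,1),"dist",np.round(d,1),"F",np.round(s["wrist_force"],1),"g",round(s["gripper_width"],3),"q",np.round(s["q"],2))
    rows=[]
    for i in range(n):
        Ri=R@Rn.from_rotvec(w*i/n,degrees=True).as_matrix()
        rows.append("[%g,[%.1f,%.1f,%.1f],[%.1f,%.1f,%.1f]]"%(hand,*(Ri.T@d/n/10),*(w/n)))
    print(",".join(rows))
    q1=np.degrees(np.arctan2(y,x)); print("q6 target",(q1-(z0+dh)))
E
python3 -c "
from h import *
plan(372,285,200,5,15,1)"
```

```text
t 2.35 pos [170.1 653.2 231.3] head 75.4 turn [ 0.  70.4 -0. ] dist [ 201.9 -368.2  -31.3] F [-0.1 -1.  -0.2] g 1.0 q [ 1.28  0.12  1.44  0.    1.58 -0.04]
[1,[1.9,0.2,-2.0],[0.0,4.7,-0.0]],[1,[2.1,0.2,-1.9],[0.0,4.7,-0.0]],[1,[2.2,0.2,-1.7],[0.0,4.7,-0.0]],[1,[2.4,0.2,-1.5],[0.0,4.7,-0.0]],[1,[2.5,0.2,-1.3],[0.0,4.7,-0.0]],[1,[2.6,0.2,-1.1],[0.0,4.7,-0.0]],[1,[2.7,0.2,-0.9],[0.0,4.7,-0.0]],[1,[2.7,0.2,-0.7],[0.0,4.7,-0.0]],[1,[2.8,0.2,-0.4],[0.0,4.7,-0.0]],[1,[2.8,0.2,-0.2],[0.0,4.7,-0.0]],[1,[2.8,0.2,0.0],[0.0,4.7,-0.0]],[1,[2.8,0.2,0.2],[0.0,4.7,-0.0]],[1,[2.8,0.2,0.5],[0.0,4.7,-0.0]],[1,[2.7,0.2,0.7],[0.0,4.7,-0.0]],[1,[2.6,0.2,0.9],[0.0,4.7,-0.0]]
q6 target 32.45677370960111
```

Call:
servo_tool --moves '[[1,[2.0,0.2,-2.0],[0,4.8,0]],[1,[2.1,0.2,-1.9],[0,4.8,0]],[1,[2.3,0.2,-1.7],[0,4.8,0]],[1,[2.4,0.2,-1.5],[0,4.8,0]],[1,[2.5,0.2,-1.3],[0,4.8,0]]]'

```text
time: 2.85
tool_pos: [239.1, 527.3, 220.1]
tcp_rot: [[0.775, -0.0, 0.632], [-0.632, -0.0, 0.775], [-0.0, -1.0, -0.001]]
wrist_force: [0.6, 0.9, 0.1]
gripper_width: 1.002
```

Call:
servo_tool --moves '[[1,[2.6,0.2,-1.1],[0,4.8,0]],[1,[2.7,0.2,-0.9],[0,4.8,0]],[1,[2.7,0.2,-0.7],[0,4.8,0]],[1,[2.8,0.2,-0.4],[0,4.8,0]],[1,[2.8,0.2,-0.2],[0,4.8,0]]]'

```text
time: 3.35
tool_pos: [305.3, 396.5, 210.1]
tcp_rot: [[0.435, 0.0, 0.9], [-0.9, 0.001, 0.435], [-0.0, -1.0, 0.001]]
wrist_force: [0.4, -0.1, -0.2]
gripper_width: 0.998
```

```bash
python3 -c "
from h import *
plan(372,285,190,5,5,1)"
```

```text
t 3.35 pos [305.3 396.5 210.1] head 25.8 turn [-0.  20.8 -0. ] dist [  66.7 -111.5  -20.1] F [ 0.4 -0.1 -0.2] g 0.998 q [ 0.86 -0.27  1.84  0.    1.57  0.41]
[1,[2.6,0.4,0.2],[-0.0,4.2,-0.0]],[1,[2.6,0.4,0.4],[-0.0,4.2,-0.0]],[1,[2.5,0.4,0.6],[-0.0,4.2,-0.0]],[1,[2.5,0.4,0.8],[-0.0,4.2,-0.0]],[1,[2.4,0.4,1.0],[-0.0,4.2,-0.0]]
q6 target 32.45677370960111
```

Tracking is very good.

Call:
servo_tool --moves '[[1,[2.7,0.4,0.2],[0,4.3,0]],[1,[2.7,0.4,0.4],[0,4.3,0]],[1,[2.6,0.4,0.6],[0,4.3,0]],[1,[2.6,0.4,0.8],[0,4.3,0]],[1,[2.4,0.4,1.0],[0,4.3,0]]]'

```text
time: 3.85
tool_pos: [374.3, 274.9, 190.5]
tcp_rot: [[0.059, 0.003, 0.998], [-0.998, 0.003, 0.059], [-0.003, -1.0, 0.003]]
wrist_force: [-0.7, -0.6, -0.2]
gripper_width: 1.003
```

```bash
cat >> h.py <<'E'
def look(name):
    c=env.read_camera("wrist"); s=env.get_state()
    R=cv2.Rodrigues(c["rvec"])[0]; C=-R.T@c["tvec"]
    f=c["frame"].copy()
    print("cam",np.round(C,1),"tcp",np.round(s["tool_pos"],1))
    cv2.imwrite(f"pics/{name}.png",f); return c
def wpix(c,P):
    R=cv2.Rodrigues(c["rvec"])[0]; p=np.atleast_2d(P)@R.T+c["tvec"]
    th=np.arctan2(np.hypot(p[:,0],p[:,1]),p[:,2]); ph=np.arctan2(p[:,1],p[:,0])
    return np.c_[c["cx"]+c["fx"]*th*np.cos(ph),c["cy"]+c["fy"]*th*np.sin(ph)]
def wray(c,u,v,z):
    x,y=(u-c["cx"])/c["fx"],(v-c["cy"])/c["fy"]; th=np.hypot(x,y); 
    d=np.array([np.sin(th)*x/th,np.sin(th)*y/th,np.cos(th)])
    R=cv2.Rodrigues(c["rvec"])[0]; C=-R.T@c["tvec"]; d=R.T@d
    return C+d*(z-C[2])/d[2]
def draw(c,name,items):
    f=c["frame"].copy()
    for q,x,y,a in items:
        o=outline(q,x,y,np.radians(a)); k=len(o)//2
        for part,col in((o[:k],(0,0,255)),(o[k:],(0,255,0))):
            pp=np.vstack([np.linspace(part[i],part[(i+1)%k],8) for i in range(k)])
            cv2.polylines(f,[np.round(wpix(c,pp)).astype(np.int32)],True,col,1)
    cv2.imwrite(f"pics/{name}.png",f)
E
python3 -c "
from h import *
c=look('w1');draw(c,'w1d',[('candle_square_large',372,285,5)])
plan(372,285,190,5,5,1)"
```

```text
cam [370.4 347.4 333.8] tcp [375.4 272.6 189.9]
t 3.9 pos [375.4 272.6 189.9] head 3.0 turn [-0.2 -2.  -0.1] dist [-3.4 12.4  0.1] F [ 0.4 -0.2 -0.8] g 1.002 q [ 0.57 -0.35  1.93 -0.    1.55  0.52]
[1,[-0.3,-0.0,-0.1],[-0.0,-0.4,-0.0]],[1,[-0.3,-0.0,-0.1],[-0.0,-0.4,-0.0]],[1,[-0.3,-0.0,-0.1],[-0.0,-0.4,-0.0]],[1,[-0.3,-0.0,-0.1],[-0.0,-0.4,-0.0]],[1,[-0.3,-0.0,-0.0],[-0.0,-0.4,-0.0]]
q6 target 32.45677370960111
```

View pics/w1d.png

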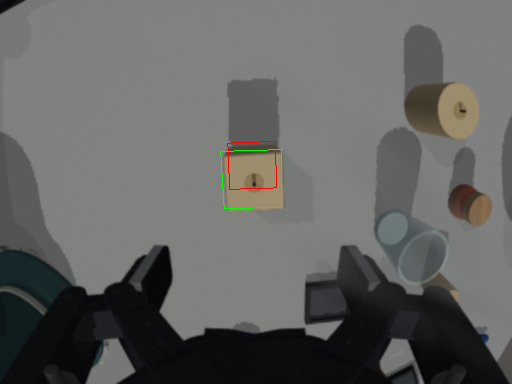

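The wrist view shows the model outline lying on the candle (top centre about 253,180), so (372,285), 5° is confirmed. Descending.

Call:
servo_tool --moves '[[1,[-0.4,0,-0.1],[0,-0.7,0]],[1,[-0.4,0.5,-0.1],[0,-0.7,0]],[1,[-0.3,2,-0.1],[0,-0.6,0]],[1,[0,2.5,0],[0,0,0]],[1,[0,2.5,0],[0,0,0]]]'

```text
time: 4.4
tool_pos: [372.4, 286.9, 115.9]
tcp_rot: [[0.095, 0.008, 0.995], [-0.995, 0.006, 0.095], [-0.005, -1.0, 0.009]]
wrist_force: [1.0, -0.5, -0.3]
gripper_width: 0.995
```

```bash
python3 -c "
from h import *
plan(372,285,30,5,5,1)"
```

```text
t 4.4 pos [372.4 286.9 115.9] head 5.4 turn [-0.5  0.4 -0.3] dist [ -0.4  -1.9 -85.9] F [ 1.  -0.5 -0.3] g 0.995 q [ 0.6  -0.3   2.02  0.    1.41  0.51]
[1,[0.0,1.7,-0.0],[-0.1,0.1,-0.1]],[1,[0.0,1.7,-0.0],[-0.1,0.1,-0.1]],[1,[0.0,1.7,-0.0],[-0.1,0.1,-0.1]],[1,[0.0,1.7,-0.0],[-0.1,0.1,-0.1]],[1,[0.0,1.7,-0.0],[-0.1,0.1,-0.1]]
q6 target 32.45677370960111
```

Call:
servo_tool --moves '[[1,[0.2,2.0,0],[0,0,0]],[1,[0,2.0,0],[-0.1,0.1,-0.1]],[1,[0,2.0,0],[-0.1,0.1,-0.1]],[1,[0,1.7,0],[-0.1,0,0]],[1,[0,0.8,0],[0,0,0]]]'

```text
time: 4.9
tool_pos: [368.8, 289.7, 24.1]
tcp_rot: [[0.106, 0.0, 0.994], [-0.994, 0.001, 0.106], [-0.001, -1.0, 0.0]]
wrist_force: [0.0, -0.4, -0.1]
gripper_width: 0.997
```

Call:
servo_tool --moves '[[0.3,[0,0,0],[0,0,0]],[0.3,[0,0,0],[0,0,0]],[0.3,[0,0,0],[0,0,0]],[0.3,[0,0,0],[0,0,0]],[0.3,[0,0,0],[0,0,0]]]'

```text
time: 5.4
tool_pos: [368.6, 291.6, 25.8]
tcp_rot: [[0.11, 0.002, 0.994], [-0.994, 0.002, 0.11], [-0.002, -1.0, 0.002]]
wrist_force: [0.4, -0.2, -1.8]
gripper_width: 0.624
```

Call:
servo_tool --moves '[[0.3,[0,0,0],[0,0,0]],[0.3,[0,0,0],[0,0,0]],[0.3,[0,0,0],[0,0,0]],[0.3,[0,0,0],[0,0,0]],[0.3,[0,0,0],[0,0,0]]]'

```text
time: 5.9
tool_pos: [368.6, 291.5, 26.1]
tcp_rot: [[0.11, 0.002, 0.994], [-0.994, 0.002, 0.11], [-0.002, -1.0, 0.002]]
wrist_force: [0.6, -0.1, -0.4]
gripper_width: 0.624
```

```bash
python3 -c "
from h import *
c=look('w2');draw(c,'w2d',[('candle_square_large',372,285,5)])
plan(372,285,190,5,5,1)"
```

```text
cam [361.2 363.8 169.3] tcp [368.7 291.5  26.1]
t 5.95 pos [368.7 291.5  26.1] head 6.3 turn [-0.1  1.3 -0.1] dist [  3.3  -6.5 163.9] F [-0.3  0.4 -1.4] g 0.623 q [ 0.61 -0.21  2.1   0.    1.25  0.5 ]
[1,[0.1,-3.3,0.1],[-0.0,0.3,-0.0]],[1,[0.1,-3.3,0.1],[-0.0,0.3,-0.0]],[1,[0.1,-3.3,0.1],[-0.0,0.3,-0.0]],[1,[0.1,-3.3,0.1],[-0.0,0.3,-0.0]],[1,[0.1,-3.3,0.1],[-0.0,0.3,-0.0]]
q6 target 32.4567737096011
```

View pics/w2d.png

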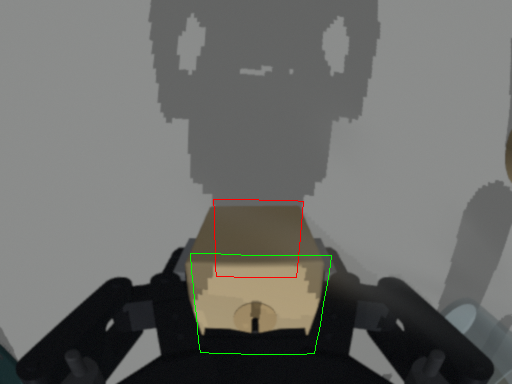

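Grasped (opening 0.624 ≈ 54 mm). I'll measure the candle's centre relative to the tool.

```bash
cat >> h.py <<'E'
def rel(P):
    s=env.get_state(); return s["tcp_rot"].T@(np.array(P)-s["tool_pos"])
E
python3 -c "
from h import *
import itertools
c=env.read_camera('wrist')
f=c['frame'];cv2.imwrite('pics/w2z.png',cv2.resize(f[180:384,150:370],None,fx=2.9,fy=2.9,interpolation=cv2.INTER_CUBIC))
for u,v,z in((193,263,70),(327,263,70),(260,263,70),(213,206,0),(303,206,0),(255,318,70)):
    P=wray(c,u,v,z);print(P.round(1),rel(P).round(1))
"
```

```text
[344.  305.1  70. ] [-16.3 -43.9 -22.9]
[395.7 310.6  70. ] [-16.1 -43.8  29.1]
[369.7 308.3  70. ] [-16.7 -43.8   3. ]
[342.8 304.9   0. ] [-16.   26.1 -24.3]
[397.  310.8   0. ] [-16.   26.2  30.2]
[370.8 280.9  70. ] [ 10.7 -43.9   1.1]
```

View pics/w2z.png

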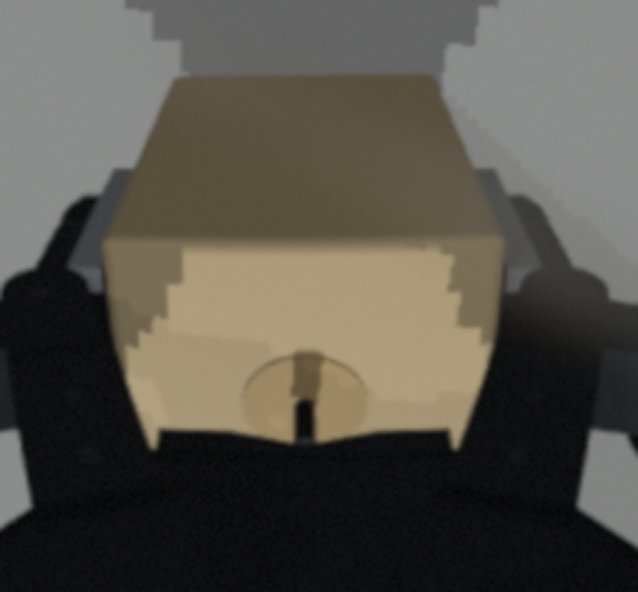

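Candle centre lies 10.8 mm along tool +x from the TCP (front edge and wick agree), and I'll account for that at placing. Lifting.

Call:
servo_tool --moves '[[0.3,[0,-1,0],[0,0,0]],[0.3,[0,-3,0],[0,0,0]],[0.3,[0,-4,0],[0,0,0]],[0.3,[0,-4,0],[0,0,0]],[0.3,[0,-4,0],[0,0,0]]]'

```text
time: 6.5
tool_pos: [366.0, 289.5, 188.4]
tcp_rot: [[0.11, -0.006, 0.994], [-0.994, -0.003, 0.11], [0.003, -1.0, -0.006]]
wrist_force: [0.5, 0.5, -1.2]
gripper_width: 0.625
```

Call:
servo_tool --moves '[[0.3,[0,-3,0],[0,0,0]],[0.3,[0,-2,0],[0,0,0]],[0.3,[0,-1,0],[0,0,0]],[0.3,[0,0,0],[0,0,0]],[0.3,[0,0,0],[0,0,0]]]'

```text
time: 7.0
tool_pos: [366.5, 289.9, 259.3]
tcp_rot: [[0.11, 0.002, 0.994], [-0.994, 0.002, 0.11], [-0.002, -1.0, 0.003]]
wrist_force: [0.7, -0.8, -2.5]
gripper_width: 0.625
```

```bash
python3 -c "
from h import *
a=np.radians(32);x=np.array([np.sin(a),-np.cos(a)]);t=np.array([675.5,-119])-10.8*x;print(t)
plan(*t,250,32,20,.3)"
```

```text
[ 669.77687195 -109.84108056]
t 7.0 pos [366.5 289.9 259.3] head 6.3 turn [ -0.2 -25.7  -0.1] dist [ 303.3 -399.7   -9.3] F [ 0.7 -0.8 -2.5] g 0.625 q [ 0.61 -0.35  1.83  0.    1.67  0.5 ]
[0.3,[2.2,0.0,1.3],[-0.0,-1.3,-0.0]],[0.3,[2.2,0.0,1.2],[-0.0,-1.3,-0.0]],[0.3,[2.2,0.0,1.2],[-0.0,-1.3,-0.0]],[0.3,[2.2,0.0,1.1],[-0.0,-1.3,-0.0]],[0.3,[2.3,0.0,1.1],[-0.0,-1.3,-0.0]],[0.3,[2.3,0.0,1.0],[-0.0,-1.3,-0.0]],[0.3,[2.3,0.0,1.0],[-0.0,-1.3,-0.0]],[0.3,[2.3,0.0,0.9],[-0.0,-1.3,-0.0]],[0.3,[2.3,0.0,0.9],[-0.0,-1.3,-0.0]],[0.3,[2.4,0.0,0.8],[-0.0,-1.3,-0.0]],[0.3,[2.4,0.0,0.8],[-0.0,-1.3,-0.0]],[0.3,[2.4,0.0,0.7],[-0.0,-1.3,-0.0]],[0.3,[2.4,0.0,0.7],[-0.0,-1.3,-0.0]],[0.3,[2.4,0.0,0.6],[-0.0,-1.3,-0.0]],[0.3,[2.4,0.0,0.6],[-0.0,-1.3,-0.0]],[0.3,[2.5,0.0,0.5],[-0.0,-1.3,-0.0]],[0.3,[2.5,0.0,0.4],[-0.0,-1.3,-0.0]],[0.3,[2.5,0.0,0.4],[-0.0,-1.3,-0.0]],[0.3,[2.5,0.0,0.3],[-0.0,-1.3,-0.0]],[0.3,[2.5,0.0,0.3],[-0.0,-1.3,-0.0]]
q6 target -41.313405107558076
```

Call:
servo_tool --moves '[[0.3,[1.5,0,0.8],[0,-1.3,0]],[0.3,[2.5,0,1.4],[0,-1.3,0]],[0.3,[2.8,0,1.5],[0,-1.4,0]],[0.3,[2.8,0,1.4],[0,-1.4,0]],[0.3,[2.8,0,1.3],[0,-1.4,0]]]'

```text
time: 7.5
tool_pos: [449.2, 175.9, 251.8]
tcp_rot: [[0.236, -0.006, 0.972], [-0.972, -0.001, 0.236], [-0.001, -1.0, -0.006]]
wrist_force: [-0.4, 0.3, -2.5]
gripper_width: 0.63
```

Call:
servo_tool --moves '[[0.3,[2.8,0,1.3],[0,-1.4,0]],[0.3,[2.8,0,1.2],[0,-1.4,0]],[0.3,[2.8,0,1.1],[0,-1.4,0]],[0.3,[2.8,0,1.1],[0,-1.4,0]],[0.3,[2.8,0,1.0],[0,-1.4,0]]]'

```text
time: 8.0
tool_pos: [545.0, 51.5, 242.5]
tcp_rot: [[0.357, -0.017, 0.934], [-0.934, -0.002, 0.357], [-0.004, -1.0, -0.016]]
wrist_force: [0.4, 1.5, -2.0]
gripper_width: 0.625
```

Call:
servo_tool --moves '[[0.3,[2.8,0,0.9],[0,-1.4,0]],[0.3,[2.8,0,0.8],[0,-1.4,0]],[0.3,[2.6,0,0.7],[0,-1.4,0]],[0.3,[2.0,0,0.6],[0,-1.3,0]],[0.3,[1.2,0,0.4],[0,-1.3,0]]]'

```text
time: 8.5
tool_pos: [622.5, -45.9, 231.0]
tcp_rot: [[0.468, -0.029, 0.883], [-0.884, -0.001, 0.468], [-0.013, -1.0, -0.027]]
wrist_force: [-0.2, 0.5, -1.6]
gripper_width: 0.631
```

```bash
python3 -c "
from h import *
c=look('w3');draw(c,'w3d',[('dish_square_large',675.5,-119,32)])
plan(669.8,-109.8,200,32,5,.3)"
```

```text
cam [593.3  18.8 374.9] tcp [623.1 -46.8 230.3]
t 8.55 pos [623.1 -46.8 230.3] head 28.0 turn [ 1.5 -4.  -0.8] dist [ 46.7 -63.  -30.3] F [-0.6 -1.1 -3.3] g 0.628 q [-0.11  0.03  1.54 -0.01  1.61 -0.6 ]
[0.3,[1.6,0.6,0.3],[0.3,-0.8,-0.2]],[0.3,[1.6,0.6,0.2],[0.3,-0.8,-0.2]],[0.3,[1.6,0.6,0.2],[0.3,-0.8,-0.2]],[0.3,[1.6,0.6,0.2],[0.3,-0.8,-0.2]],[0.3,[1.6,0.6,0.2],[0.3,-0.8,-0.2]]
q6 target -41.309667050509745
```

View pics/w3d.png

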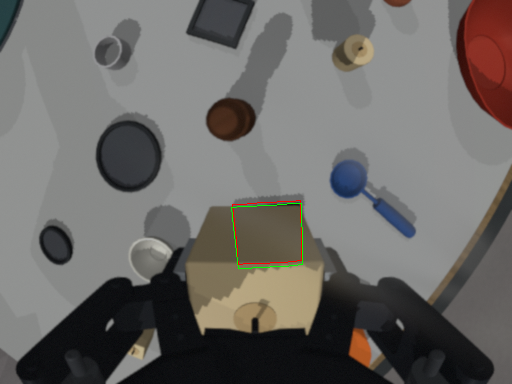

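Call:
servo_tool --moves '[[0.3,[1.6,0.4,0.3],[0.3,-0.9,-0.2]],[0.3,[1.8,0.6,0.2],[0.4,-0.9,-0.2]],[0.3,[1.8,0.6,0.2],[0.3,-0.9,-0.2]],[0.3,[1.6,0.6,0.2],[0.3,-0.9,-0.2]],[0.3,[0.8,0.6,0.1],[0.2,-0.4,0]]]'

```text
time: 9.05
tool_pos: [667.8, -108.5, 193.5]
tcp_rot: [[0.531, -0.008, 0.848], [-0.848, 0.001, 0.531], [-0.005, -1.0, -0.006]]
wrist_force: [0.0, 0.4, -1.5]
gripper_width: 0.628
```

Call:
servo_tool --moves '[[0.3,[0.2,2,0],[0,0,0]],[0.3,[0,3,0],[0,0,0]],[0.3,[0,3,0],[0,0,0]],[0.3,[0,2,0],[0,0,0]],[0.3,[0,0,0],[0,0,0]]]'

```text
time: 9.55
tool_pos: [665.1, -108.5, 84.4]
tcp_rot: [[0.529, -0.015, 0.849], [-0.849, 0.004, 0.529], [-0.011, -1.0, -0.011]]
wrist_force: [-0.4, -0.1, -1.9]
gripper_width: 0.629
```

```bash
python3 -c "
from h import *
c=cv2.imread('pics/w3.png')
plan(669.8,-109.8,60,32,5,.3)
c=look('w4');draw(c,'w4d',[('dish_round_large',454,-106.5,32),('dish_round_small',378,-309,0)])"
```

```text
t 9.55 pos [ 665.1 -108.5   84.4] head 31.9 turn [ 0.6 -0.1 -0.6] dist [  4.7  -1.3 -24.4] F [-0.4 -0.1 -1.9] g 0.629 q [-0.2   0.2   1.59  0.    1.37 -0.76]
[0.3,[0.1,0.5,0.1],[0.1,-0.0,-0.1]],[0.3,[0.1,0.5,0.1],[0.1,-0.0,-0.1]],[0.3,[0.1,0.5,0.1],[0.1,-0.0,-0.1]],[0.3,[0.1,0.5,0.1],[0.1,-0.0,-0.1]],[0.3,[0.1,0.5,0.1],[0.1,-0.0,-0.1]]
q6 target -41.309667050509745
cam [629.4 -47.  228.2] tcp [ 665.6 -108.6   86. ]
```

View pics/w4d.png

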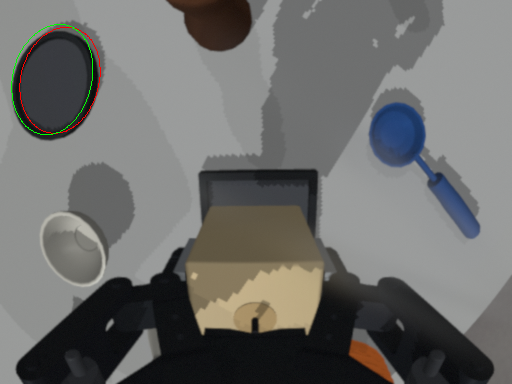

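The dish's near edge shows at (200,171)–(318,171) behind the candle. I'll use it to centre.

```bash
python3 -c "
from h import *
c=env.read_camera('wrist');s=env.get_state();z=s['tool_pos'][2]
print(z)
for u,v,zz in((200,171,12),(318,171,12),(259,171,12),(206,207,z-26),(303,207,z-26)):
    P=wray(c,u,v,zz);print(P.round(1),rel(P).round(1))
f=c['frame'];cv2.imwrite('pics/w4z.png',cv2.resize(f[150:300,170:350],None,fx=3.5,fy=3.5,interpolation=cv2.INTER_CUBIC))
"
```

```text
87.92989663362616
[ 615.7 -106.7   12. ] [-28.1  76.5 -41.4]
[691.2 -59.3  12. ] [-28.4  75.8  47.8]
[653.5 -83.3  12. ] [-28.   76.1   3.2]
[ 632.8 -110.4   61.9] [-16.4  26.4 -29.2]
[682.  -79.4  61.9] [-16.6  25.9  29. ]
```

View pics/w4z.png

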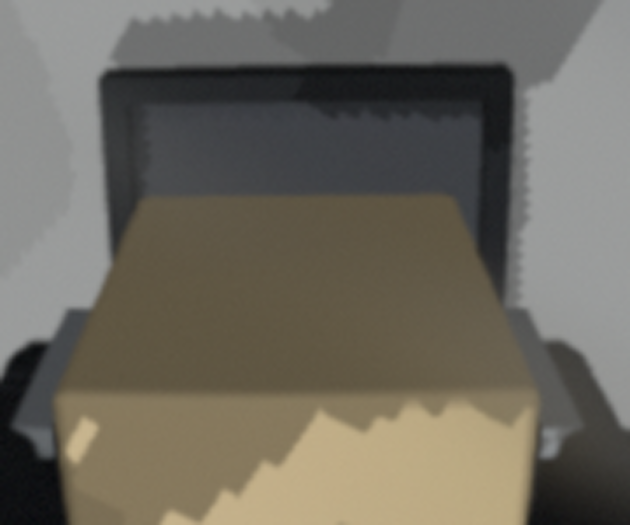

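Call:
servo_tool --moves '[[0.3,[0.3,0.5,0.1],[0.3,0,-0.3]],[0.3,[0.3,0.8,0.1],[0.3,0,-0.3]],[0.3,[0,1.0,0],[0,0,0]],[0.3,[0,0.7,0],[0,0,0]],[0.3,[0,0,0],[0,0,0]]]'

```text
time: 10.15
tool_pos: [673.5, -113.3, 59.8]
tcp_rot: [[0.529, 0.01, 0.849], [-0.849, -0.002, 0.529], [0.007, -1.0, 0.008]]
wrist_force: [0.4, 0.1, -1.8]
gripper_width: 0.627
```

```bash
python3 -c "
from h import *
plan(671.6,-112,32,32,5,.3)
c=env.read_camera('wrist');s=env.get_state();z=s['tool_pos'][2]
print(z)
f=c['frame'];cv2.imwrite('pics/w5z.png',cv2.resize(f[150:300,170:350],None,fx=3.5,fy=3.5,interpolation=cv2.INTER_CUBIC))
"
```

```text
t 10.15 pos [ 673.5 -113.3   59.8] head 31.9 turn [-0.4 -0.1  0.4] dist [ -1.9   1.3 -27.8] F [ 0.4  0.1 -1.8] g 0.627 q [-0.2   0.22  1.61  0.    1.3  -0.76]
[0.3,[-0.0,0.6,-0.0],[-0.1,-0.0,0.1]],[0.3,[-0.0,0.6,-0.0],[-0.1,-0.0,0.1]],[0.3,[-0.0,0.6,-0.0],[-0.1,-0.0,0.1]],[0.3,[-0.0,0.6,-0.0],[-0.1,-0.0,0.1]],[0.3,[-0.0,0.6,-0.0],[-0.1,-0.0,0.1]]
q6 target -41.46785589349354
60.25170624118207
```

View pics/w5z.png

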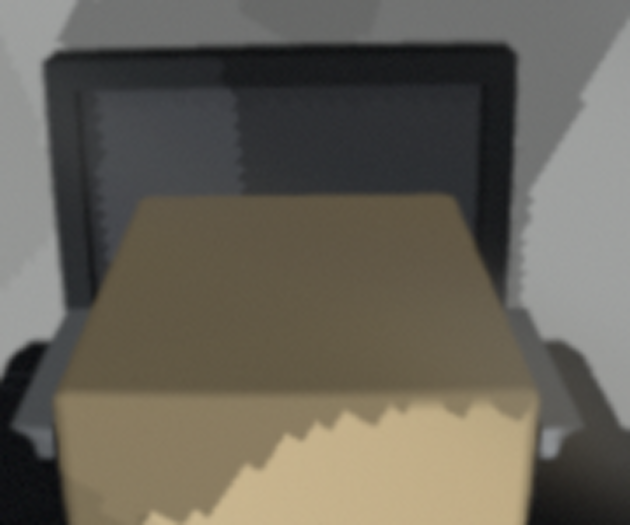

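```bash
python3 -c "
from h import *
c=env.read_camera('wrist');s=env.get_state();z=s['tool_pos'][2]
print(z)
for u,v,zz in((182.9,166.5,12),(317.1,163,12),(210,206.5,z-26),(300,206.5,z-26)):
    P=wray(c,u,v,zz);print(P.round(1),rel(P).round(1))
"
```

```text
60.804761140199254
[ 615.1 -107.7   12. ] [-36.2  48.1 -47.3]
[689.5 -58.8  12. ] [-38.4  48.9  41.8]
[ 643.3 -113.9   34.8] [-15.9  25.7 -26.4]
[689.3 -85.3  34.8] [-15.8  26.1  27.8]
```

Call:
servo_tool --moves '[[0.3,[-0.3,0,-0.3],[0,0,0]],[0.3,[0,0,0],[0,0.7,0]],[0.3,[0,0.6,0],[-0.3,0,0.3]],[0.3,[0,0.8,0],[0,0,0]],[0.3,[0,0,0],[0,0,0]]]'

```text
time: 10.75
tool_pos: [669.8, -112.3, 46.8]
tcp_rot: [[0.517, 0.005, 0.856], [-0.856, -0.0, 0.517], [0.003, -1.0, 0.004]]
wrist_force: [-0.1, -0.0, -1.3]
gripper_width: 0.628
```

```bash
python3 -c "
from h import *
c=env.read_camera('wrist');s=env.get_state();z=s['tool_pos'][2]
plan(671.6,-112,32,32,5,.3)
f=c['frame'];cv2.imwrite('pics/w6z.png',cv2.resize(f[150:300,170:350],None,fx=3.5,fy=3.5,interpolation=cv2.INTER_CUBIC))
"
```

```text
t 10.8 pos [ 670.  -112.4   47.3] head 31.2 turn [-0.2 -0.8  0.2] dist [  1.6   0.4 -15.3] F [ 0.9  0.6 -1.8] g 0.628 q [-0.2   0.23  1.62  0.    1.29 -0.75]
[0.3,[0.0,0.3,0.0],[-0.0,-0.2,0.0]],[0.3,[0.0,0.3,0.0],[-0.0,-0.2,0.0]],[0.3,[0.0,0.3,0.0],[-0.0,-0.2,0.0]],[0.3,[0.0,0.3,0.0],[-0.0,-0.2,0.0]],[0.3,[0.0,0.3,0.0],[-0.0,-0.2,0.0]]
q6 target -41.46785589349355
```

View pics/w6z.png

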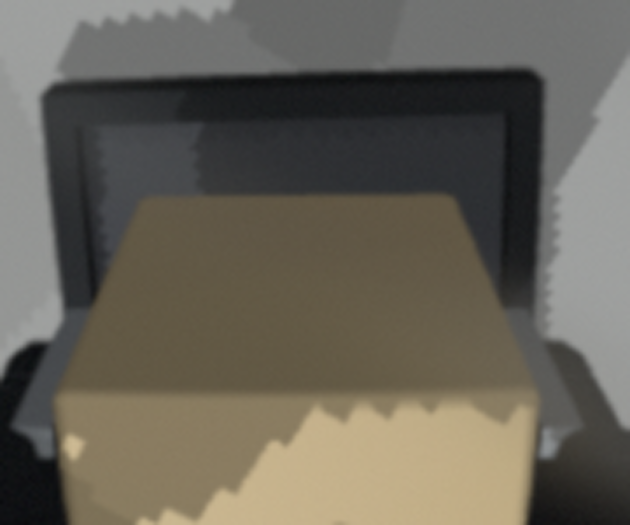

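Centred in the dish to about 1–2 mm. Lowering the last 15 mm.

Call:
servo_tool --moves '[[0.3,[0,0.5,0],[-0.2,-0.8,0.2]],[0.3,[0,0.4,0],[0,0,0]],[0.3,[0,0.3,0],[0,0,0]],[0.3,[0,0,0],[0,0,0]],[0.3,[0,0,0],[0,0,0]]]'

```text
time: 11.3
tool_pos: [670.1, -112.4, 34.1]
tcp_rot: [[0.53, -0.0, 0.848], [-0.848, 0.001, 0.53], [-0.001, -1.0, 0.0]]
wrist_force: [-0.3, -0.1, -0.7]
gripper_width: 0.624
```

```bash
python3 -c "
from h import *
plan(671.6,-112,32,32,5,.3)
"
```

```text
t 11.3 pos [ 670.1 -112.4   34.1] head 32.0 turn [-0.  0. -0.] dist [ 1.5  0.4 -2.1] F [-0.3 -0.1 -0.7] g 0.624 q [-0.2   0.24  1.63  0.    1.27 -0.76]
[0.3,[0.0,0.0,0.0],[-0.0,0.0,-0.0]],[0.3,[0.0,0.0,0.0],[-0.0,0.0,-0.0]],[0.3,[0.0,0.0,0.0],[-0.0,0.0,-0.0]],[0.3,[0.0,0.0,0.0],[-0.0,0.0,-0.0]],[0.3,[0.0,0.0,0.0],[-0.0,0.0,-0.0]]
q6 target -41.467855893493535
```

Call:
servo_tool --moves '[[0.3,[0,0.2,0],[0,0,0]],[0.3,[0,0.1,0],[0,0,0]],[0.3,[0,0,0],[0,0,0]],[0.3,[0,0,0],[0,0,0]],[0.3,[0,0,0],[0,0,0]]]'

```text
time: 11.8
tool_pos: [670.3, -112.5, 31.3]
tcp_rot: [[0.53, 0.001, 0.848], [-0.848, 0.001, 0.53], [-0.0, -1.0, 0.001]]
wrist_force: [-0.4, 0.3, -0.8]
gripper_width: 0.623
```

Call:
servo_tool --moves '[[0.3,[0,0.2,0],[0,0,0]],[0.3,[0,0,0],[0,0,0]],[0.3,[0,0,0],[0,0,0]],[0.3,[0,0,0],[0,0,0]],[0.3,[0,0,0],[0,0,0]]]'

```text
time: 12.3
tool_pos: [670.6, -112.5, 30.2]
tcp_rot: [[0.53, 0.002, 0.848], [-0.848, 0.0, 0.53], [0.001, -1.0, 0.002]]
wrist_force: [1.3, -0.4, -1.2]
gripper_width: 0.623
```

Call:
servo_tool --moves '[[0.3,[0,0.1,0],[0,0,0]],[0.3,[0,0,0],[0,0,0]],[0.7,[0,0,0],[0,0,0]],[0.8,[0,0,0],[0,0,0]],[0.95,[0,0,0],[0,0,0]]]'

```text
time: 12.8
tool_pos: [671.0, -112.6, 30.5]
tcp_rot: [[0.53, 0.003, 0.848], [-0.848, 0.0, 0.53], [0.001, -1.0, 0.002]]
wrist_force: [0.3, 0.3, 0.2]
gripper_width: 0.938
```

Call:
servo_tool --moves '[[1,[0,0,0],[0,0,0]],[1,[0,0,0],[0,0,0]],[1,[0,0,0],[0,0,0]],[1,[0,-2,0],[0,0,0]],[1,[0,-3,0],[0,0,0]]]'

```text
time: 13.3
tool_pos: [668.8, -112.2, 76.6]
tcp_rot: [[0.53, -0.004, 0.848], [-0.848, 0.002, 0.53], [-0.004, -1.0, -0.003]]
wrist_force: [0.6, 0.1, 0.7]
gripper_width: 1.002
```

Call:
servo_tool --moves '[[1,[0,-3,0],[0,0,0]],[1,[0,-4,0],[0,0,0]],[1,[0,-4,0],[0,0,0]],[1,[0,-3,0],[0,0,0]],[1,[0,0,0],[0,0,0]]]'

```text
time: 13.8
tool_pos: [669.6, -112.4, 225.9]
tcp_rot: [[0.53, -0.001, 0.848], [-0.848, 0.001, 0.53], [-0.001, -1.0, -0.0]]
wrist_force: [-0.5, 0.6, -0.1]
gripper_width: 1.0
```

```bash
python3 -c "
from h import *
c=look('w7');draw(c,'w7d',[('dish_square_large',675.5,-120.5,32)])
plan(578,376,210,32,5,1)"
```

```text
cam [631.7 -50.6 369. ] tcp [ 669.1 -112.3  223.6]
t 13.85 pos [ 669.1 -112.3  223.6] head 32.0 turn [ 0.1  0.  -0.2] dist [-91.1 488.3 -13.6] F [ 0.9 -0.  -0.1] g 1.001 q [-0.2   0.13  1.44  0.    1.58 -0.76]
[1,[-9.2,0.3,3.6],[0.0,0.0,-0.0]],[1,[-9.2,0.3,3.6],[0.0,0.0,-0.0]],[1,[-9.2,0.3,3.6],[0.0,0.0,-0.0]],[1,[-9.2,0.3,3.6],[0.0,0.0,-0.0]],[1,[-9.2,0.3,3.6],[0.0,0.0,-0.0]]
q6 target 1.044768252649142
```

View pics/w7d.png

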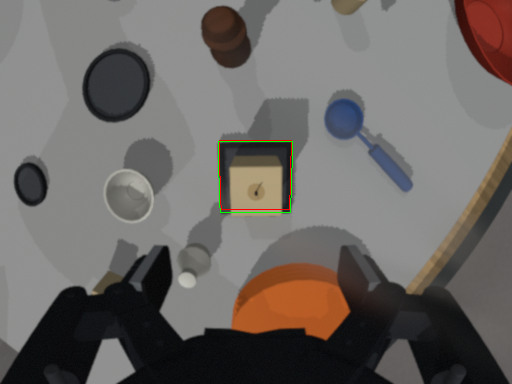

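The large square candle stands in the middle of its dish (dish outline 220–292, candle top centre at 256,190). Next is the small square candle.

```bash
python3 -c "
from h import *
plan(575,-379,190,24,10,1)"
```

```text
t 13.85 pos [ 669.1 -112.3  223.6] head 32.0 turn [ 0.1  8.  -0.1] dist [ -94.1 -266.7  -33.6] F [ 0.9 -0.  -0.1] g 1.001 q [-0.2   0.13  1.44  0.    1.58 -0.76]
[1,[1.8,0.3,-2.2],[0.0,0.8,-0.0]],[1,[1.8,0.3,-2.2],[0.0,0.8,-0.0]],[1,[1.8,0.3,-2.2],[0.0,0.8,-0.0]],[1,[1.9,0.3,-2.1],[0.0,0.8,-0.0]],[1,[1.9,0.3,-2.1],[0.0,0.8,-0.0]],[1,[1.9,0.3,-2.1],[0.0,0.8,-0.0]],[1,[1.9,0.3,-2.1],[0.0,0.8,-0.0]],[1,[2.0,0.3,-2.0],[0.0,0.8,-0.0]],[1,[2.0,0.3,-2.0],[0.0,0.8,-0.0]],[1,[2.0,0.3,-2.0],[0.0,0.8,-0.0]]
q6 target -57.39009236367588
```

Call:
servo_tool --moves '[[1,[1.8,0.3,-2.2],[0,0.8,0]],[1,[2.0,0.3,-2.4],[0,0.8,0]],[1,[2.0,0.3,-2.4],[0,0.8,0]],[1,[2.0,0.4,-2.3],[0,0.8,0]],[1,[2.0,0.4,-2.3],[0,0.8,0]]]'

```text
time: 14.35
tool_pos: [616.9, -256.2, 199.7]
tcp_rot: [[0.473, -0.008, 0.881], [-0.881, 0.004, 0.473], [-0.008, -1.0, -0.005]]
wrist_force: [0.5, -0.4, 0.2]
gripper_width: 0.997
```

Call:
servo_tool --moves '[[1,[2.0,0.4,-2.2],[0,0.8,0]],[1,[2.0,0.4,-2.2],[0,0.8,0]],[1,[2.0,0.4,-2.1],[0,0.8,0]],[1,[1.6,0.4,-1.6],[0,0.8,0]],[1,[0.5,0,-0.5],[0,0.6,0]]]'

```text
time: 14.85
tool_pos: [571.2, -372.8, 173.5]
tcp_rot: [[0.408, -0.017, 0.913], [-0.913, 0.009, 0.408], [-0.016, -1.0, -0.012]]
wrist_force: [-0.1, -0.0, -0.6]
gripper_width: 1.001
```

```bash
python3 -c "
from h import *
c=look('w8');draw(c,'w8d',[('candle_square_small',575,-379,24),('dish_round_small',379,-309,0),('dish_round_large',455,-106.5,32)])
plan(575,-379,110,24,5,1)"
```

```text
cam [ 544.7 -307.5  317.6] tcp [ 571.1 -372.9  173.6]
t 14.9 pos [ 571.1 -372.9  173.6] head 24.1 turn [ 0.7  0.1 -0.9] dist [  3.9  -6.1 -63.6] F [-0.6 -1.2 -0.5] g 1.003 q [-0.61  0.16  1.48 -0.    1.52 -1.03]
[1,[0.2,1.3,0.0],[0.1,0.0,-0.2]],[1,[0.2,1.3,0.0],[0.1,0.0,-0.2]],[1,[0.2,1.3,0.0],[0.1,0.0,-0.2]],[1,[0.2,1.3,0.0],[0.1,0.0,-0.2]],[1,[0.1,1.3,0.0],[0.1,0.0,-0.2]]
q6 target -57.390092363675876
```

View pics/w8d.png

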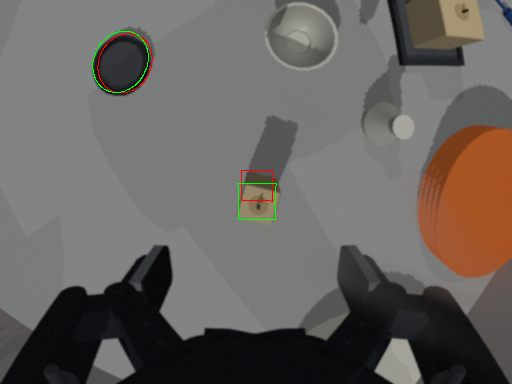

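The candle (258,204) is rotated relative to the outline; I'll fit its angle in the wrist image.

```bash
cat >> h.py <<'E'
def wmask(c,q,x,y,a):
    o=outline(q,x,y,a); k=len(o)//2
    S=o.reshape(2,k,3); pp=np.vstack([np.linspace(P[i],P[(i+1)%k],6) for P in S for i in range(k)]+[np.linspace(S[0][i],S[1][i],6) for i in range(k)])
    m=np.zeros((384,512),np.uint8)
    cv2.fillConvexPoly(m,cv2.convexHull(np.round(wpix(c,pp)*16).astype(np.int32)),255,cv2.LINE_AA,4); return m/255.
def wfit(c,q,x,y,a0,kind,wa=1):
    from scipy.optimize import minimize
    f=cv2.GaussianBlur(c["frame"],(3,3),0).astype(int)
    seg=(f[:,:,2]-f[:,:,0]>25) if kind=="yel" else f.max(2)<75
    roi=cv2.dilate((wmask(c,q,x,y,np.radians(a0))>.5).astype(np.uint8),np.ones((25,25)))
    nl,lab,st,_=cv2.connectedComponentsWithStats((seg&(roi>0)).astype(np.uint8)); m=(lab==1+np.argmax(st[1:,4])).astype(float)
    cost=lambda v:1-np.minimum(w:=wmask(c,q,v[0],v[1],np.radians(v[2])),m).sum()/np.maximum(w,m).sum()
    best=None
    for a in ([0] if SH[q][0]=="r" else range(int(a0)-40,int(a0)+45,15)):
        r=minimize(cost,[x,y,a],method="Nelder-Mead",options=dict(initial_simplex=[[x,y,a],[x+8,y,a],[x,y+8,a],[x,y,a+8]],xatol=.1,fatol=1e-4))
        if best is None or r.fun<best.fun: best=r
    print(q,np.round(best.x,1),"iou",round(1-best.fun,3)); return best.x
E
python3 -c "
from h import *
c=env.read_camera('wrist')
v=wfit(c,'candle_square_small',575,-379,24,'yel'); u=wfit(c,'dish_round_small',379,-309,0,'dark')
draw(c,'w9d',[('candle_square_small',*v),('dish_round_small',*u)])
"
```

```text
candle_square_small [ 577.5 -380.3   12.3] iou 0.662
dish_round_small [ 378.7 -312.4    5.8] iou 0.923
```

View pics/w9d.png

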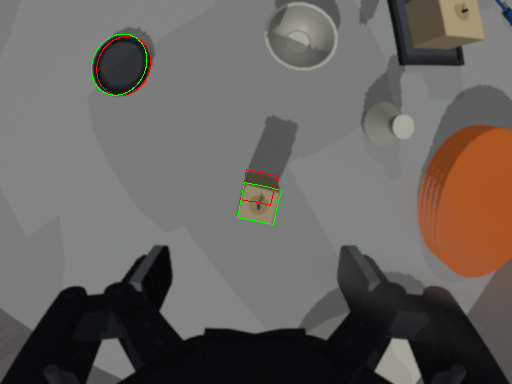

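Call:
servo_tool --moves '[[1,[0.6,0.5,0.1],[0.4,3,-0.4],[0,0,0]],[1,[0,2,0],[0.3,4,-0.4]],[1,[0,2.5,0],[0,4,0]],[1,[0,2,0],[0,1,0]],[1,[0,0,0],[0,0,0]]]'

```text
invalid input
```

Call:
servo_tool --moves '[[1,[0.6,0.5,0.1],[0.4,3,-0.4]],[1,[0,2,0],[0.3,4,-0.4]],[1,[0,2.5,0],[0,4,0]],[1,[0,2,0],[0,1,0]],[1,[0,0,0],[0,0,0]]]'

```text
time: 15.45
tool_pos: [577.9, -371.4, 102.4]
tcp_rot: [[0.208, 0.002, 0.978], [-0.978, 0.001, 0.208], [-0.001, -1.0, 0.002]]
wrist_force: [-0.8, -0.1, -0.1]
gripper_width: 0.998
```

```bash
python3 -c "
from h import *
plan(576.5,-379.5,27,12,5,1)
c=look('w10');v=wfit(c,'candle_square_small',576.5,-379.5,12,'yel');draw(c,'w10d',[('candle_square_small',*v)])"
```

```text
t 15.45 pos [ 577.9 -371.4  102.4] head 12.0 turn [-0.1 -0.  -0. ] dist [ -1.4  -8.1 -75.4] F [-0.8 -0.1 -0.1] g 0.998 q [-0.61  0.2   1.56  0.    1.38 -0.82]
[1,[0.2,1.5,-0.1],[-0.0,-0.0,-0.0]],[1,[0.2,1.5,-0.1],[-0.0,-0.0,-0.0]],[1,[0.2,1.5,-0.1],[-0.0,-0.0,-0.0]],[1,[0.2,1.5,-0.1],[-0.0,-0.0,-0.0]],[1,[0.2,1.5,-0.1],[-0.0,-0.0,-0.0]]
q6 target -45.35622006730267
cam [ 563.3 -300.1  245.4] tcp [ 578.4 -371.7  104.1]
candle_square_small [ 578.2 -387.7    5.8] iou 0.6
```

View pics/w10d.png

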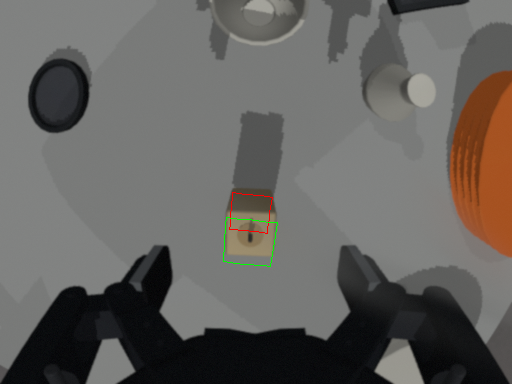

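```bash
python3 -c "
from h import *
c=env.read_camera('wrist')
for u,v,z in((251,233,60),(228,212,60),(276,212,60),(251,189,0)):
  P=wray(c,u,v,z);print(P.round(1),rel(P).round(1))"
```

```text
[ 578.9 -381.4   60. ] [ 8.9 45.6 -1.9]
[ 560.7 -369.7   60. ] [ -6.5  45.5 -17.3]
[ 592.2 -363.    60. ] [-6.4 45.6 14.9]
[ 575.4 -367.1    0. ] [ -6.1 105.6  -2.7]
```

Call:
servo_tool --moves '[[1,[0.8,1.5,-0.1],[0,0,0]],[1,[0.2,2,0],[0,0,0]],[1,[0,2,0],[0,0,0]],[1,[0,1.5,0],[0,0,0]],[1,[0,0.3,0],[0,0,0]]]'

```text
time: 16.05
tool_pos: [583.3, -384.9, 34.0]
tcp_rot: [[0.212, 0.012, 0.977], [-0.977, -0.006, 0.212], [0.008, -1.0, 0.01]]
wrist_force: [-0.4, -0.3, 0.9]
gripper_width: 1.0
```

```bash
python3 -c "
from h import *
plan(579,-381.4,27,12,5,1)
c=look('w11')"
```

```text
t 16.05 pos [ 583.3 -384.9   34. ] head 12.3 turn [-0.6  0.3  0.5] dist [-4.3  3.5 -7. ] F [-0.4 -0.3  0.9] g 1.0 q [-0.62  0.27  1.59  0.    1.27 -0.83]
[1,[-0.1,0.1,-0.1],[-0.1,0.1,0.1]],[1,[-0.1,0.1,-0.1],[-0.1,0.1,0.1]],[1,[-0.1,0.1,-0.1],[-0.1,0.1,0.1]],[1,[-0.1,0.1,-0.1],[-0.1,0.1,0.1]],[1,[-0.1,0.1,-0.1],[-0.1,0.1,0.1]]
q6 target -45.37377273225795
cam [ 567.  -312.6  176.4] tcp [ 583.4 -385.    34.4]
```

View pics/w11.png

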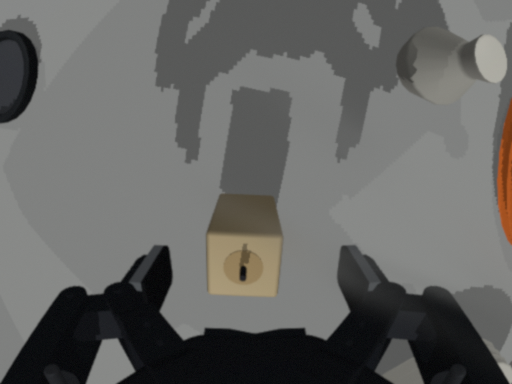

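```bash
python3 -c "
from h import *
c=env.read_camera('wrist')
for u,v,z in((207,234,60),(282,234,60),(247,195,0)):
  P=wray(c,u,v,z);print(P.round(1),rel(P).round(1))
plan(579,-381.4,27,12,5,1)"
```

```text
[ 559.3 -368.8   60. ] [-20.8 -24.9 -20. ]
[ 591.1 -362.    60. ] [-20.8 -24.5  12.4]
[ 575.6 -366.     0. ] [-20.7  35.3  -4.2]
t 16.15 pos [ 583.7 -385.1   35.6] head 12.2 turn [-0.6  0.2  0.5] dist [-4.7  3.7 -8.6] F [-0.9 -0.3  0.7] g 0.998 q [-0.62  0.27  1.59  0.    1.27 -0.83]
[1,[-0.1,0.2,-0.1],[-0.1,0.0,0.1]],[1,[-0.1,0.2,-0.1],[-0.1,0.0,0.1]],[1,[-0.1,0.2,-0.1],[-0.1,0.0,0.1]],[1,[-0.1,0.2,-0.1],[-0.1,0.0,0.1]],[1,[-0.1,0.2,-0.1],[-0.1,0.0,0.1]]
q6 target -45.37377273225795
```

Shift by x −4, z −4 mm and down 8 mm, then close.

Call:
servo_tool --moves '[[1,[-0.4,0.5,-0.4],[-0.6,0,0.5]],[1,[0,0.4,0],[0,0,0]],[1,[0,0,0],[0,0,0]],[0.2,[0,0,0],[0,0,0]],[0.2,[0,0,0],[0,0,0]]]'

```text
time: 16.65
tool_pos: [579.7, -382.6, 29.1]
tcp_rot: [[0.212, 0.003, 0.977], [-0.977, -0.002, 0.212], [0.003, -1.0, 0.002]]
wrist_force: [-0.1, -0.2, 0.4]
gripper_width: 0.694
```

Call:
servo_tool --moves '[[0.2,[0,0,0],[0,0,0]],[0.2,[0,0,0],[0,0,0]],[0.2,[0,0,0],[0,0,0]],[0.2,[0,0,0],[0,0,0]],[0.2,[0,0,0],[0,0,0]]]'

```text
time: 17.15
tool_pos: [580.0, -382.8, 30.0]
tcp_rot: [[0.212, 0.004, 0.977], [-0.977, -0.003, 0.212], [0.004, -1.0, 0.003]]
wrist_force: [0.3, 0.7, -0.5]
gripper_width: 0.386
```

Call:
servo_tool --moves '[[0.2,[0,0,0],[0,0,0]],[0.2,[0,0,0],[0,0,0]],[0.2,[0,0,0],[0,0,0]],[0.2,[0,0,0],[0,0,0]],[0.2,[0,0,0],[0,0,0]]]'

```text
time: 17.65
tool_pos: [580.0, -382.8, 29.7]
tcp_rot: [[0.212, 0.004, 0.977], [-0.977, -0.003, 0.212], [0.004, -1.0, 0.003]]
wrist_force: [0.1, -0.2, -0.6]
gripper_width: 0.391
```

```bash
python3 -c "
from h import *
c=look('w12');cv2.imwrite('pics/w12z.png',cv2.resize(c['frame'][180:380,150:360],None,fx=2.9,fy=2.9,interpolation=cv2.INTER_CUBIC))
plan(579,-381.4,27,12,5,1)"
```

```text
cam [ 564.8 -311.   172.5] tcp [ 580.  -382.8   29.7]
t 17.7 pos [ 580.  -382.8   29.7] head 12.3 turn [-0.2  0.3  0.2] dist [-1.   1.4 -2.7] F [-0.5 -0.2 -0.9] g 0.387 q [-0.62  0.27  1.6  -0.    1.27 -0.83]
[1,[-0.0,0.1,-0.0],[-0.0,0.1,0.0]],[1,[-0.0,0.1,-0.0],[-0.0,0.1,0.0]],[1,[-0.0,0.1,-0.0],[-0.0,0.1,0.0]],[1,[-0.0,0.1,-0.0],[-0.0,0.1,0.0]],[1,[-0.0,0.1,-0.0],[-0.0,0.1,0.0]]
q6 target -45.37377273225795
```

View pics/w12z.png

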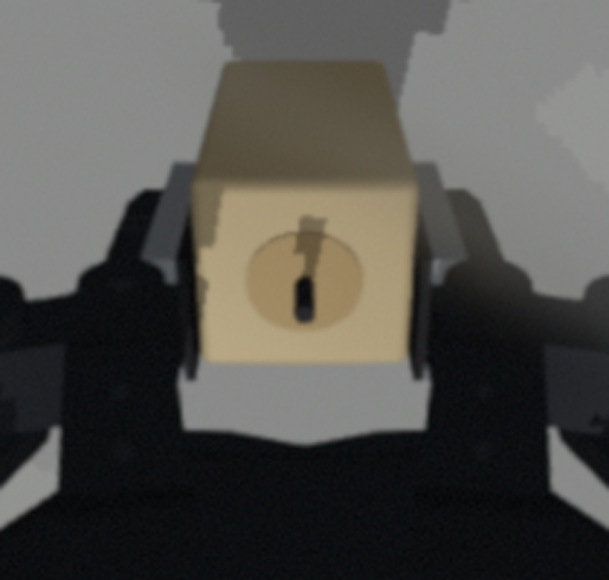

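Gripped squarely. I'll work out the offset and lift.

```bash
python3 -c "
from h import *
c=env.read_camera('wrist')
for u,v,z in((217,243,60),(293,243,60),(228,201,0),(282,201,0)):
  P=wray(c,u,v,z);print(rel(P).round(1))"
```

```text
[-18.5 -30.3 -15. ]
[-18.5 -30.2  17. ]
[-18.   29.7 -15.4]
[-18.   29.8  17.6]
```

Call:
servo_tool --moves '[[0.2,[0,-1,0],[0,0,0]],[0.2,[0,-3,0],[0,0,0]],[0.2,[0,-4,0],[0,0,0]],[0.2,[0,-4,0],[0,0,0]],[0.2,[0,-4,0],[0,0,0]]]'

```text
time: 18.25
tool_pos: [577.3, -380.8, 190.4]
tcp_rot: [[0.212, -0.005, 0.977], [-0.977, 0.003, 0.212], [-0.004, -1.0, -0.004]]
wrist_force: [0.5, -0.5, -0.8]
gripper_width: 0.393
```

Call:
servo_tool --moves '[[0.2,[0,-3,0],[0,0,0]],[0.2,[0,-2,0],[0,0,0]],[0.2,[0,-1,0],[0,0,0]],[0.2,[0,0,0],[0,0,0]],[0.2,[0,0,0],[0,0,0]]]'

```text
time: 18.75
tool_pos: [577.9, -381.2, 262.7]
tcp_rot: [[0.212, 0.004, 0.977], [-0.977, -0.003, 0.212], [0.004, -1.0, 0.003]]
wrist_force: [0.2, 0.6, -0.7]
gripper_width: 0.386
```

```bash
python3 -c "
from h import *
plan(488,107,235,8,16,.2)"
```

```text
t 18.75 pos [ 577.9 -381.2  262.7] head 12.3 turn [-0.2  4.3  0.2] dist [-89.9 488.2 -27.7] F [ 0.2  0.6 -0.7] g 0.386 q [-0.62  0.14  1.36 -0.    1.63 -0.83]
[0.2,[-3.1,0.2,0.1],[-0.0,0.3,0.0]],[0.2,[-3.1,0.2,0.1],[-0.0,0.3,0.0]],[0.2,[-3.1,0.2,0.1],[-0.0,0.3,0.0]],[0.2,[-3.1,0.2,0.1],[-0.0,0.3,0.0]],[0.2,[-3.1,0.2,0.0],[-0.0,0.3,0.0]],[0.2,[-3.1,0.2,0.0],[-0.0,0.3,0.0]],[0.2,[-3.1,0.2,0.0],[-0.0,0.3,0.0]],[0.2,[-3.1,0.2,-0.0],[-0.0,0.3,0.0]],[0.2,[-3.1,0.2,-0.0],[-0.0,0.3,0.0]],[0.2,[-3.1,0.2,-0.0],[-0.0,0.3,0.0]],[0.2,[-3.1,0.2,-0.0],[-0.0,0.3,0.0]],[0.2,[-3.1,0.2,-0.1],[-0.0,0.3,0.0]],[0.2,[-3.1,0.2,-0.1],[-0.0,0.3,0.0]],[0.2,[-3.1,0.2,-0.1],[-0.0,0.3,0.0]],[0.2,[-3.1,0.2,-0.1],[-0.0,0.3,0.0]],[0.2,[-3.1,0.2,-0.1],[-0.0,0.3,0.0]]
q6 target 4.367096212001261
```

Call:
servo_tool --moves '[[0.2,[-2.0,0,0.1],[0,0.3,0]],[0.2,[-3.2,0,0.1],[0,0.3,0]],[0.2,[-3.5,0,0.1],[0,0.3,0]],[0.2,[-3.5,0,0.1],[0,0.3,0]],[0.2,[-3.5,0,0],[0,0.3,0]]]'

```text
time: 19.25
tool_pos: [547.7, -224.4, 252.2]
tcp_rot: [[0.181, -0.007, 0.983], [-0.983, 0.003, 0.181], [-0.004, -1.0, -0.007]]
wrist_force: [0.6, 0.1, -0.3]
gripper_width: 0.387
```

Call:
servo_tool --moves '[[0.2,[-3.5,0,0],[0,0.3,0]],[0.2,[-3.5,0,0],[0,0.3,0]],[0.2,[-3.5,0,0],[0,0.3,0]],[0.2,[-3.5,0,0],[0,0.3,0]],[0.2,[-3.5,0,0],[0,0.3,0]]]'

```text
time: 19.75
tool_pos: [513.5, -44.9, 244.5]
tcp_rot: [[0.153, -0.018, 0.988], [-0.988, 0.006, 0.153], [-0.008, -1.0, -0.017]]
wrist_force: [-0.5, 0.2, -0.4]
gripper_width: 0.385
```

Call:
servo_tool --moves '[[0.2,[-3.2,0,0],[0,0.3,0]],[0.2,[-2.8,0,0],[0,0.3,0]],[0.2,[-2.0,0,0],[0,0.3,0]],[0.2,[-1,0,0],[0,0,0]],[0.2,[0,0,0],[0,0,0]]]'

```text
time: 20.25
tool_pos: [496.5, 50.9, 238.2]
tcp_rot: [[0.141, -0.027, 0.99], [-0.99, 0.006, 0.141], [-0.01, -1.0, -0.026]]
wrist_force: [0.5, -1.1, -0.3]
gripper_width: 0.386
```

```bash
python3 -c "
from h import *
plan(488,107,160,8,5,.2)
c=look('w13');draw(c,'w13d',[('dish_square_small',488,107,8),('candle_round_small',648,134,0),('candle_round_large',577,376,0)])"
```

```text
t 20.25 pos [496.5  50.9 238.2] head 8.1 turn [ 1.5  0.1 -0.6] dist [ -8.5  56.1 -78.2] F [ 0.5 -1.1 -0.3] g 0.386 q [ 0.05 -0.26  1.79  0.01  1.64 -0.09]
[0.2,[-1.1,1.6,0.0],[0.3,0.0,-0.1]],[0.2,[-1.1,1.6,0.0],[0.3,0.0,-0.1]],[0.2,[-1.1,1.6,0.0],[0.3,0.0,-0.1]],[0.2,[-1.1,1.6,0.0],[0.3,0.0,-0.1]],[0.2,[-1.1,1.6,-0.0],[0.3,0.0,-0.1]]
q6 target 4.367096212001259
cam [490.9 122.3 381.9] tcp [496.6  50.3 238.1]
```

View pics/w13d.png

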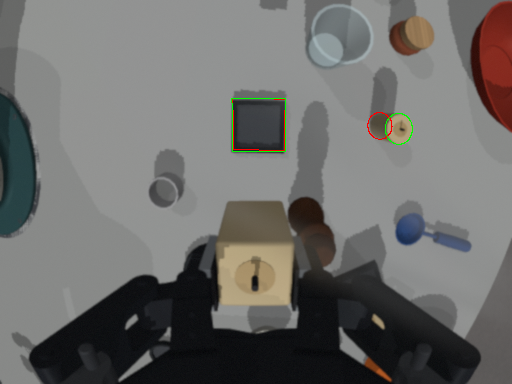

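The dish outline (233–286, 98–152) matches (488,107,8°). Moving over and descending.

Call:
servo_tool --moves '[[0.2,[-1.2,1,0],[0.5,0,-0.2]],[0.2,[-1.5,2,0],[0.5,0,-0.2]],[0.2,[-1.5,2,0],[0.4,0,-0.2]],[0.2,[-1,2,0],[0,0,0]],[0.2,[0,1,0],[0,0,0]]]'

```text
time: 20.8
tool_pos: [488.9, 101.2, 153.3]
tcp_rot: [[0.136, 0.002, 0.991], [-0.991, -0.002, 0.136], [0.002, -1.0, 0.001]]
wrist_force: [0.1, 0.2, -0.6]
gripper_width: 0.387
```

Call:
servo_tool --moves '[[0.2,[0,1.5,0],[0,0,0]],[0.2,[0,1.5,0],[0,0,0]],[0.2,[0,1,0],[0,0,0]],[0.2,[0,0,0],[0,0,0]],[0.2,[0,0,0],[0,0,0]]]'

```text
time: 21.3
tool_pos: [488.9, 99.0, 108.8]
tcp_rot: [[0.133, 0.0, 0.991], [-0.991, -0.003, 0.133], [0.003, -1.0, -0.0]]
wrist_force: [0.7, 0.2, -1.4]
gripper_width: 0.39
```

```bash
python3 -c "
from h import *
plan(488.2,105.8,60,8,5,.2)
c=look('w14');cv2.imwrite('pics/w14z.png',cv2.resize(c['frame'][140:300,160:350],None,fx=3.5,fy=3.5,interpolation=cv2.INTER_CUBIC))"
```

```text
t 21.3 pos [488.9  99.  108.8] head 7.7 turn [ 0.  -0.3  0.2] dist [ -0.7   6.8 -48.8] F [ 0.7  0.2 -1.4] g 0.39 q [ 0.15 -0.22  1.96 -0.    1.4   0.02]
[0.2,[-0.1,1.0,0.0],[0.0,-0.1,0.0]],[0.2,[-0.1,1.0,0.0],[0.0,-0.1,0.0]],[0.2,[-0.1,1.0,0.0],[0.0,-0.1,0.0]],[0.2,[-0.1,1.0,0.0],[0.0,-0.1,0.0]],[0.2,[-0.1,1.0,0.0],[0.0,-0.1,0.0]]
q6 target 4.227738290077456
cam [480.1 171.8 251.5] tcp [488.9  99.  108.8]
```

View pics/w14z.png

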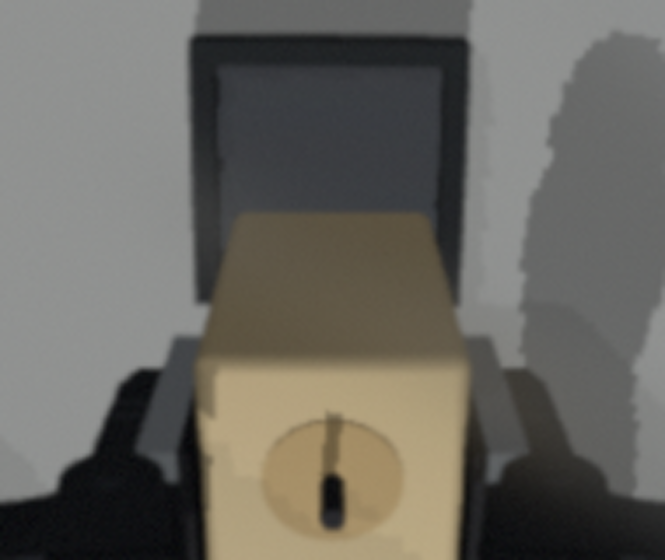

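Call:
servo_tool --moves '[[0.2,[-0.6,1,0],[0,-0.3,0]],[0.2,[0,1.5,0],[0,0,0]],[0.2,[0,1.5,0],[0,0,0]],[0.2,[0,0.5,0],[0,0,0]],[0.2,[0,0,0],[0,0,0]]]'

```text
time: 21.85
tool_pos: [488.4, 105.5, 60.5]
tcp_rot: [[0.139, 0.001, 0.99], [-0.99, -0.002, 0.139], [0.003, -1.0, 0.001]]
wrist_force: [-0.4, 0.4, -0.8]
gripper_width: 0.387
```

```bash
python3 -c "
from h import *
plan(488.2,105.8,36,8,5,.2)
c=look('w15');cv2.imwrite('pics/w15z.png',cv2.resize(c['frame'][140:300,160:350],None,fx=3.5,fy=3.5,interpolation=cv2.INTER_CUBIC))"
```

```text
t 21.85 pos [488.4 105.5  60.5] head 8.0 turn [-0.1  0.   0.2] dist [ -0.2   0.3 -24.5] F [-0.4  0.4 -0.8] g 0.387 q [ 0.16 -0.17  2.01 -0.    1.31  0.02]
[0.2,[-0.0,0.5,-0.0],[-0.0,0.0,0.0]],[0.2,[-0.0,0.5,-0.0],[-0.0,0.0,0.0]],[0.2,[-0.0,0.5,-0.0],[-0.0,0.0,0.0]],[0.2,[-0.0,0.5,-0.0],[-0.0,0.0,0.0]],[0.2,[-0.0,0.5,-0.0],[-0.0,0.0,0.0]]
q6 target 4.227738290077458
cam [478.9 178.2 203.3] tcp [488.5 105.5  60.8]
```

View pics/w15z.png

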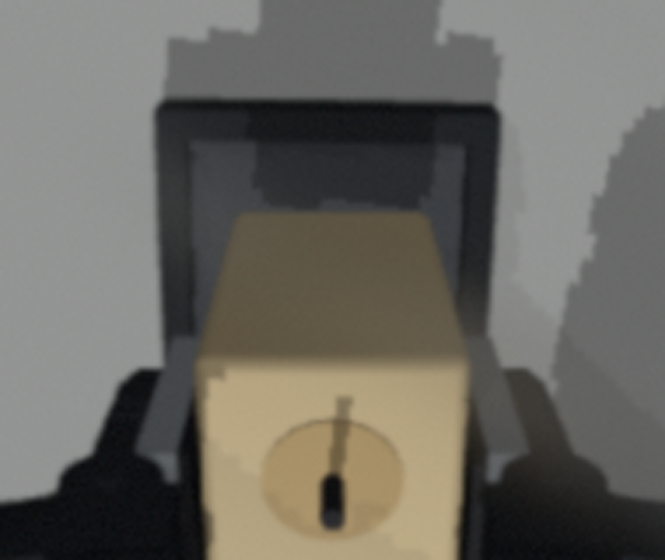

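Aligned in both directions. Lowering.

Call:
servo_tool --moves '[[0.2,[0,0.7,-0.1],[0,0,0.1]],[0.2,[0,0.9,0],[0,0,0]],[0.2,[0,0.6,0],[0,0,0]],[0.2,[0,0.2,0],[0,0,0]],[0.2,[0,0,0],[0,0,0]]]'

```text
time: 22.4
tool_pos: [488.0, 105.3, 35.7]
tcp_rot: [[0.139, 0.003, 0.99], [-0.99, -0.0, 0.139], [0.001, -1.0, 0.003]]
wrist_force: [-1.1, 1.4, 3.3]
gripper_width: 0.389
```

```bash
python3 -c "
from h import *
c=env.read_camera('wrist')
P=wray(c,254,140,12)
plan(488.2,105.8,35.5,8,5,.2)
cv2.imwrite('pics/w16z.png',cv2.resize(c['frame'][140:300,160:350],None,fx=3.5,fy=3.5,interpolation=cv2.INTER_CUBIC))"
```

```text
t 22.45 pos [488.1 105.3  35.8] head 8.0 turn [-0.2 -0.   0. ] dist [ 0.1  0.5 -0.3] F [ 0.2 -0.2 -0.4] g 0.392 q [ 0.16 -0.15  2.03 -0.    1.26  0.02]
[0.2,[-0.0,0.0,0.0],[-0.0,-0.0,0.0]],[0.2,[-0.0,0.0,0.0],[-0.0,-0.0,0.0]],[0.2,[-0.0,0.0,0.0],[-0.0,-0.0,0.0]],[0.2,[-0.0,0.0,0.0],[-0.0,-0.0,0.0]],[0.2,[-0.0,0.0,0.0],[-0.0,-0.0,0.0]]
q6 target 4.2277382900774505
```

View pics/w16z.png

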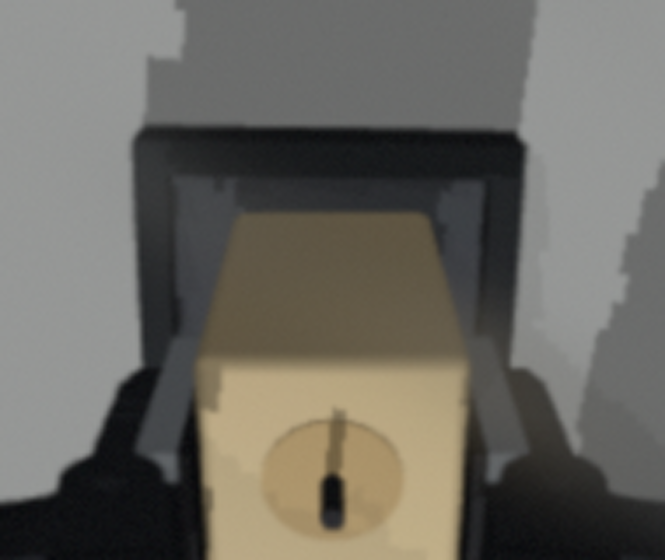

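Contact was felt and it is centred (gaps about 11 and 10 mm each side). Releasing.

Call:
servo_tool --moves '[[0.5,[0,0,0],[0,0,0]],[0.6,[0,0,0],[0,0,0]],[0.8,[0,0,0],[0,0,0]],[0.8,[0,0,0],[0,0,0]],[0.8,[0,0,0],[0,0,0]]]'

```text
time: 22.95
tool_pos: [488.5, 105.4, 36.6]
tcp_rot: [[0.139, 0.004, 0.99], [-0.99, -0.0, 0.139], [0.001, -1.0, 0.004]]
wrist_force: [-0.1, -0.1, -0.1]
gripper_width: 0.795
```

Call:
servo_tool --moves '[[0.8,[0,-2,0],[0,0,0]],[0.8,[0,-3,0],[0,0,0]],[0.8,[0,-4,0],[0,0,0]],[0.8,[0,-4,0],[0,0,0]],[0.8,[0,-3,0],[0,0,0]]]'

```text
time: 23.45
tool_pos: [485.5, 105.0, 197.3]
tcp_rot: [[0.139, -0.005, 0.99], [-0.99, -0.002, 0.139], [0.001, -1.0, -0.005]]
wrist_force: [0.9, 0.2, -0.5]
gripper_width: 0.803
```

```bash
python3 -c "
from h import *
c=look('w17');draw(c,'w17d',[('dish_square_small',488,107,8),('candle_round_small',648,134,0),('candle_round_large',577,376,0)])
plan(648,134,190,30,10,.8)"
```

```text
cam [476.9 177.6 340.2] tcp [486.7 105.2 202.2]
t 23.5 pos [486.7 105.2 202.2] head 8.0 turn [ -0.  -22.    0.1] dist [161.3  28.8 -12.2] F [ 0.6 -0.3  6.4] g 0.8 q [ 0.16 -0.27  1.85 -0.    1.56  0.02]
[0.8,[-0.1,0.1,1.6],[-0.0,-2.2,0.0]],[0.8,[0.0,0.1,1.6],[-0.0,-2.2,0.0]],[0.8,[0.1,0.1,1.6],[-0.0,-2.2,0.0]],[0.8,[0.1,0.1,1.6],[-0.0,-2.2,0.0]],[0.8,[0.2,0.1,1.6],[-0.0,-2.2,0.0]],[0.8,[0.3,0.1,1.6],[-0.0,-2.2,0.0]],[0.8,[0.3,0.1,1.6],[-0.0,-2.2,0.0]],[0.8,[0.4,0.1,1.6],[-0.0,-2.2,0.0]],[0.8,[0.4,0.1,1.6],[-0.0,-2.2,0.0]],[0.8,[0.5,0.1,1.6],[-0.0,-2.2,0.0]]
q6 target -18.316478526062554
```

View pics/w17d.png

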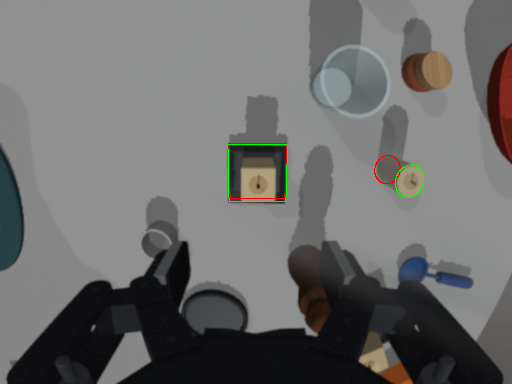

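The small square candle is in place (dish 229–286, candle centred at 258,183). On to the small round candle, same heading.

Call:
servo_tool --moves '[[0.8,[0,0,1.5],[0,0,0]],[0.8,[-0.1,0,2.5],[0,0,0]],[0.8,[-0.1,0,3],[0,0,0]],[0.8,[-0.1,0,3],[0,0,0]],[0.8,[-0.1,0.3,3],[0,0,0]]]'

```text
time: 24.0
tool_pos: [618.4, 127.9, 204.2]
tcp_rot: [[0.139, 0.009, 0.99], [-0.99, 0.001, 0.139], [0.001, -1.0, 0.009]]
wrist_force: [1.0, 0.5, -0.6]
gripper_width: 0.801
```

Call:
servo_tool --moves '[[0.8,[-0.1,0.5,2],[0,0,0]],[0.8,[-0.1,0.5,1],[0,0,0]],[0.8,[0,0,0],[0,0,0]],[0.8,[0,0,0],[0,0,0]],[0.8,[0,0,0],[0,0,0]]]'

```text
time: 24.5
tool_pos: [649.8, 134.4, 191.4]
tcp_rot: [[0.139, 0.006, 0.99], [-0.99, 0.0, 0.139], [0.001, -1.0, 0.006]]
wrist_force: [0.8, -0.7, 0.5]
gripper_width: 0.803
```

```bash
python3 -c "
from h import *
c=look('w18');draw(c,'w18d',[('candle_round_small',648,134,0),('candle_round_large',577,376,0)])
plan(648,134,190,8,5,.8)"
```

```text
cam [639.7 206.8 334.3] tcp [649.8 134.4 191.6]
t 24.55 pos [649.8 134.4 191.6] head 8.0 turn [-0.4 -0.   0. ] dist [-1.8 -0.4 -1.6] F [-0.   0.   0.3] g 0.799 q [ 0.17  0.1   1.52 -0.    1.51  0.03]
[0.8,[0.0,0.0,-0.0],[-0.1,-0.0,0.0]],[0.8,[0.0,0.0,-0.0],[-0.1,-0.0,0.0]],[0.8,[0.0,0.0,-0.0],[-0.1,-0.0,0.0]],[0.8,[0.0,0.0,-0.0],[-0.1,-0.0,0.0]],[0.8,[0.0,0.0,-0.0],[-0.1,-0.0,0.0]]
q6 target 3.6835214739374447
```

View pics/w18d.png

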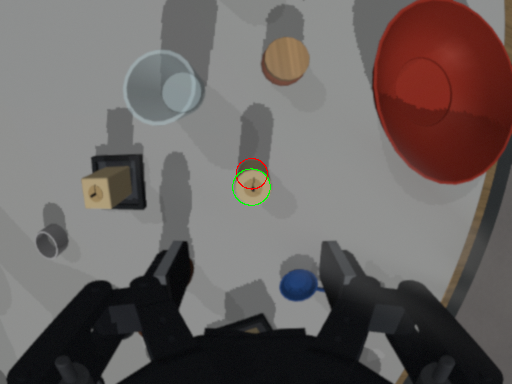

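Call:
servo_tool --moves '[[0.8,[0,2,-0.1],[-0.3,0,0]],[0.8,[0,3,0],[0,0,0]],[0.8,[0,3,0],[0,0,0]],[0.8,[0,2,0],[0,0,0]],[0.8,[0,0,0],[0,0,0]]]'

```text
time: 25.05
tool_pos: [646.6, 133.9, 87.3]
tcp_rot: [[0.139, 0.003, 0.99], [-0.99, -0.0, 0.139], [0.001, -1.0, 0.003]]
wrist_force: [-1.0, 0.6, -0.4]
gripper_width: 0.802
```

```bash
python3 -c "
from h import *
c=look('w19');draw(c,'w19d',[('candle_round_small',648,134,0)])
plan(648,134,28,8,5,.8)"
```

```text
cam [636.9 206.2 230.3] tcp [647.1 133.9  88.9]
t 25.1 pos [647.1 133.9  88.9] head 8.0 turn [-0.3 -0.   0. ] dist [  0.9   0.1 -60.9] F [ 0.2  0.2 -0.3] g 0.804 q [ 0.17  0.15  1.63 -0.    1.35  0.03]
[0.8,[0.0,1.2,0.0],[-0.1,-0.0,0.0]],[0.8,[0.0,1.2,0.0],[-0.1,-0.0,0.0]],[0.8,[0.0,1.2,0.0],[-0.1,-0.0,0.0]],[0.8,[0.0,1.2,0.0],[-0.1,-0.0,0.0]],[0.8,[0.0,1.2,0.0],[-0.1,-0.0,0.0]]
q6 target 3.6835214739374376
```

View pics/w19d.png

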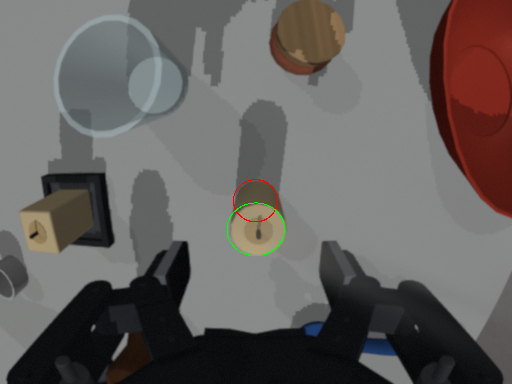

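The outline lies on the candle to within about 2 px. Descending and closing.

Call:
servo_tool --moves '[[0.8,[0,1.5,0.1],[-0.3,0,0]],[0.8,[0,2,0],[0,0,0]],[0.8,[0,1.5,0],[0,0,0]],[0.8,[0,0.6,0],[0,0,0]],[0.8,[0,0,0],[0,0,0]]]'

```text
time: 25.6
tool_pos: [649.8, 134.3, 33.4]
tcp_rot: [[0.139, 0.004, 0.99], [-0.99, 0.0, 0.139], [0.0, -1.0, 0.004]]
wrist_force: [-1.5, 0.0, 0.2]
gripper_width: 0.804
```

Call:
servo_tool --moves '[[0.2,[0,0,0],[0,0,0]],[0.2,[0,0,0],[0,0,0]],[0.2,[0,0,0],[0,0,0]],[0.2,[0,0,0],[0,0,0]],[0.2,[0,0,0],[0,0,0]]]'

```text
time: 26.1
tool_pos: [651.0, 134.5, 36.1]
tcp_rot: [[0.139, 0.007, 0.99], [-0.99, 0.001, 0.139], [0.0, -1.0, 0.007]]
wrist_force: [-0.2, 0.0, 0.1]
gripper_width: 0.398
```

Call:
servo_tool --moves '[[0.2,[0,0,0],[0,0,0]],[0.2,[0,0,0],[0,0,0]],[0.2,[0,0,0],[0,0,0]],[0.2,[0,0,0],[0,0,0]],[0.2,[0,0,0],[0,0,0]]]'

```text
time: 26.6
tool_pos: [651.0, 134.5, 36.3]
tcp_rot: [[0.139, 0.007, 0.99], [-0.99, 0.001, 0.139], [0.0, -1.0, 0.007]]
wrist_force: [0.9, -0.5, -0.5]
gripper_width: 0.405
```

```bash
python3 -c "
from h import *
c=look('w20');cv2.imwrite('pics/w20z.png',cv2.resize(c['frame'][180:380,150:360],None,fx=2.9,fy=2.9,interpolation=cv2.INTER_CUBIC))
plan(648,134,28,8,5,.8)"
```

```text
cam [640.7 206.8 179.3] tcp [651.  134.5  36.3]
t 26.65 pos [651.  134.5  36.3] head 8.0 turn [-0.4 -0.   0. ] dist [-3.  -0.5 -8.3] F [-0.5 -0.2 -0.1] g 0.395 q [ 0.17  0.21  1.67 -0.    1.26  0.03]
[0.8,[0.0,0.2,-0.1],[-0.1,-0.0,0.0]],[0.8,[0.0,0.2,-0.1],[-0.1,-0.0,0.0]],[0.8,[0.0,0.2,-0.1],[-0.1,-0.0,0.0]],[0.8,[0.0,0.2,-0.1],[-0.1,-0.0,0.0]],[0.8,[0.0,0.2,-0.1],[-0.1,-0.0,0.0]]
q6 target 3.6835214739374447
```

View pics/w20z.png

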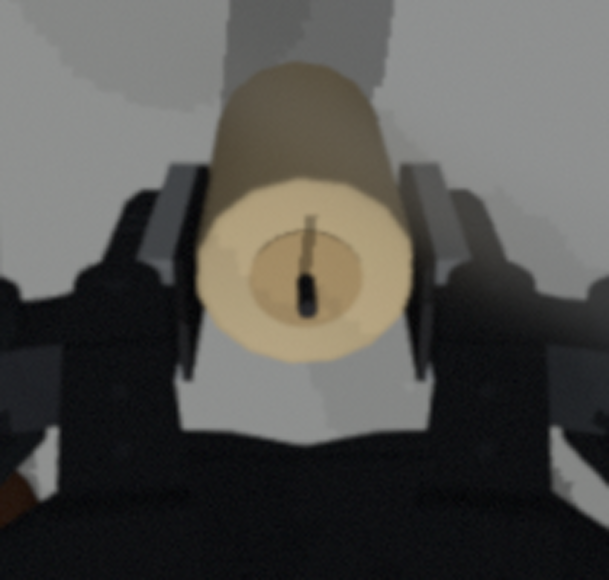

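Gripped but rather high (TCP at 36). I'll regrasp about 9 mm lower.

Call:
servo_tool --moves '[[0.7,[0,0,0],[0,0,0]],[0.7,[0,0,0],[0,0,0]],[0.7,[0,0,0],[0,0,0]],[0.7,[0,0.8,-0.2],[-0.4,0,0]],[0.7,[0,0.6,0],[0,0,0]]]'

```text
time: 27.15
tool_pos: [649.4, 134.3, 22.3]
tcp_rot: [[0.139, 0.001, 0.99], [-0.99, -0.0, 0.139], [0.0, -1.0, 0.001]]
wrist_force: [0.4, 0.5, 0.3]
gripper_width: 0.7
```

Call:
servo_tool --moves '[[0.7,[0,0,0],[0,0,0]],[0.7,[0,0,0],[0,0,0]],[0.2,[0,0,0],[0,0,0]],[0.2,[0,0,0],[0,0,0]],[0.2,[0,0,0],[0,0,0]]]'

```text
time: 27.65
tool_pos: [649.0, 134.2, 21.1]
tcp_rot: [[0.139, -0.0, 0.99], [-0.99, -0.0, 0.139], [0.0, -1.0, -0.0]]
wrist_force: [-0.6, -0.1, -1.1]
gripper_width: 0.404
```

Call:
servo_tool --moves '[[0.2,[0,0,0],[0,0,0]],[0.2,[0,0,0],[0,0,0]],[0.2,[0,0,0],[0,0,0]],[0.2,[0,0,0],[0,0,0]],[0.2,[0,0,0],[0,0,0]]]'

```text
time: 28.15
tool_pos: [649.0, 134.2, 21.1]
tcp_rot: [[0.139, -0.0, 0.99], [-0.99, -0.0, 0.139], [0.0, -1.0, -0.0]]
wrist_force: [-0.3, 0.1, -1.0]
gripper_width: 0.405
```

```bash
python3 -c "
from h import *
c=look('w21');cv2.imwrite('pics/w21z.png',cv2.resize(c['frame'][180:380,150:360],None,fx=2.9,fy=2.9,interpolation=cv2.INTER_CUBIC))
plan(648,134,28,8,5,.8)
for u,v,z in((256,243,60),(256,201,0)): print(rel(wray(c,u,v,z)))"
```

```text
cam [639.7 206.6 164.1] tcp [648.9 134.2  21.1]
t 28.2 pos [648.9 134.2  21.1] head 8.0 turn [ 0. -0.  0.] dist [-0.9 -0.2  6.9] F [-0.9 -0.4 -0.6] g 0.405 q [ 0.17  0.22  1.68 -0.    1.25  0.03]
[0.8,[0.0,-0.1,-0.0],[0.0,-0.0,0.0]],[0.8,[0.0,-0.1,-0.0],[0.0,-0.0,0.0]],[0.8,[0.0,-0.1,-0.0],[0.0,-0.0,0.0]],[0.8,[0.0,-0.1,-0.0],[0.0,-0.0,0.0]],[0.8,[0.0,-0.1,-0.0],[0.0,-0.0,0.0]]
q6 target 3.683521473937448
[-22.78268763 -38.8852269    1.42384004]
[-20.79723699  21.11541455   1.67571228]
```

View pics/w21z.png

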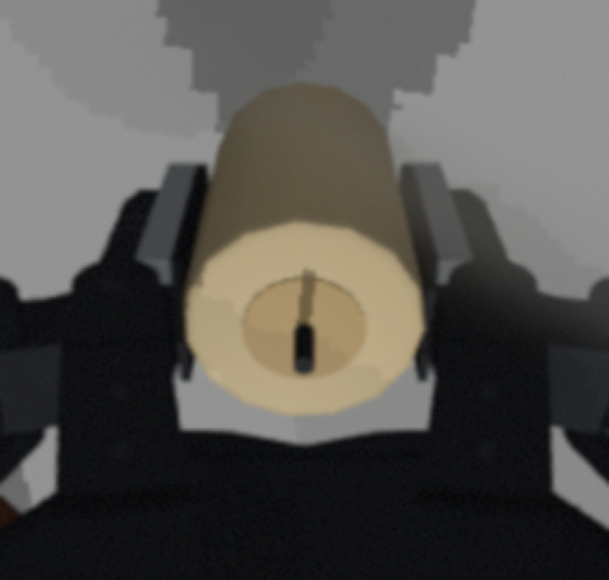

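```bash
python3 -c "
from h import *
c=env.read_camera('wrist')
for u,v,z in((255,256.6,60),(255,208.6,0)): print(rel(wray(c,u,v,z)))
plan(379,-311,240,8,16,.2)"
```

```text
[-16.77097221 -38.84789531   1.01817997]
[-16.13472428  21.15234887   1.07085869]
t 28.25 pos [649.  134.2  21.2] head 8.0 turn [ 0. -0.  0.] dist [-270.  -445.2  218.8] F [ 0.  -0.2 -0.5] g 0.408 q [ 0.17  0.22  1.68 -0.    1.25  0.03]
[0.2,[2.5,-1.4,-2.1],[0.0,-0.0,0.0]],[0.2,[2.5,-1.4,-2.1],[0.0,-0.0,0.0]],[0.2,[2.5,-1.4,-2.1],[0.0,-0.0,0.0]],[0.2,[2.5,-1.4,-2.1],[0.0,-0.0,0.0]],[0.2,[2.5,-1.4,-2.1],[0.0,-0.0,0.0]],[0.2,[2.5,-1.4,-2.1],[0.0,-0.0,0.0]],[0.2,[2.5,-1.4,-2.1],[0.0,-0.0,0.0]],[0.2,[2.5,-1.4,-2.1],[0.0,-0.0,0.0]],[0.2,[2.5,-1.4,-2.1],[0.0,-0.0,0.0]],[0.2,[2.5,-1.4,-2.1],[0.0,-0.0,0.0]],[0.2,[2.5,-1.4,-2.1],[0.0,-0.0,0.0]],[0.2,[2.5,-1.4,-2.1],[0.0,-0.0,0.0]],[0.2,[2.5,-1.4,-2.1],[0.0,-0.0,0.0]],[0.2,[2.5,-1.4,-2.1],[0.0,-0.0,0.0]],[0.2,[2.5,-1.4,-2.1],[0.0,-0.0,0.0]],[0.2,[2.5,-1.4,-2.1],[0.0,-0.0,0.0]]
q6 target -47.3716338145348
```

Call:
servo_tool --moves '[[0.2,[0,-1,0],[0,0,0]],[0.2,[0,-3,0],[0,0,0]],[0.2,[0,-4,0],[0,0,0]],[0.2,[0,-4,0],[0,0,0]],[0.2,[0,-4,0],[0,0,0]]]'

```text
time: 28.75
tool_pos: [646.4, 133.9, 182.3]
tcp_rot: [[0.139, -0.01, 0.99], [-0.99, -0.002, 0.139], [0.001, -1.0, -0.01]]
wrist_force: [0.7, 1.1, -0.5]
gripper_width: 0.401
```

Call:
servo_tool --moves '[[0.2,[0,-3,0],[0,0,0]],[0.2,[0,-2,0],[0,0,0]],[0.2,[0,-1,0],[0,0,0]],[0.2,[0,0,0],[0,0,0]],[0.2,[0,0,0],[0,0,0]]]'

```text
time: 29.25
tool_pos: [647.5, 134.1, 254.5]
tcp_rot: [[0.139, 0.001, 0.99], [-0.99, -0.0, 0.139], [0.0, -1.0, 0.001]]
wrist_force: [-0.6, 0.1, -1.0]
gripper_width: 0.404
```

```bash
python3 -c "
from h import *
plan(379,-311,240,-30,15,.2)"
```

```text
t 29.25 pos [647.5 134.1 254.5] head 8.0 turn [-0. 38.  0.] dist [-268.5 -445.1  -14.5] F [-0.6  0.1 -1. ] g 0.404 q [ 0.17  0.08  1.44 -0.    1.62  0.03]
[0.2,[2.7,0.1,-2.2],[-0.0,2.5,0.0]],[0.2,[2.8,0.1,-2.1],[-0.0,2.5,0.0]],[0.2,[2.9,0.1,-1.9],[-0.0,2.5,0.0]],[0.2,[3.0,0.1,-1.8],[-0.0,2.5,0.0]],[0.2,[3.0,0.1,-1.7],[-0.0,2.5,0.0]],[0.2,[3.1,0.1,-1.5],[-0.0,2.5,0.0]],[0.2,[3.2,0.1,-1.4],[-0.0,2.5,0.0]],[0.2,[3.2,0.1,-1.3],[-0.0,2.5,0.0]],[0.2,[3.3,0.1,-1.1],[-0.0,2.5,0.0]],[0.2,[3.3,0.1,-1.0],[-0.0,2.5,0.0]],[0.2,[3.4,0.1,-0.8],[-0.0,2.5,0.0]],[0.2,[3.4,0.1,-0.7],[-0.0,2.5,0.0]],[0.2,[3.4,0.1,-0.5],[-0.0,2.5,0.0]],[0.2,[3.4,0.1,-0.4],[-0.0,2.5,0.0]],[0.2,[3.5,0.1,-0.2],[-0.0,2.5,0.0]]
q6 target -9.371633814534796
```

Call:
servo_tool --moves '[[0.2,[1.5,0,-1.2],[0,0,0]],[0.2,[2.4,0,-2.0],[0,0,0]],[0.2,[2.8,0,-2.3],[0,0,0]],[0.2,[2.8,0,-2.3],[0,0,0]],[0.2,[2.8,0,-2.3],[0,0,0]]]'

```text
time: 29.75
tool_pos: [561.3, -2.8, 245.0]
tcp_rot: [[0.144, -0.011, 0.99], [-0.99, -0.0, 0.144], [-0.001, -1.0, -0.011]]
wrist_force: [0.6, -0.8, -0.8]
gripper_width: 0.405
```

Call:
servo_tool --moves '[[0.2,[2.8,0,-2.3],[0,0,0]],[0.2,[2.8,0,-2.3],[0,0,0]],[0.2,[2.8,0,-2.3],[0,0,0]],[0.2,[2.8,0,-2.3],[0,0,0]],[0.2,[2.8,0,-2.3],[0,0,0]]]'

```text
time: 30.25
tool_pos: [461.0, -162.7, 238.0]
tcp_rot: [[0.145, -0.022, 0.989], [-0.989, 0.002, 0.145], [-0.005, -1.0, -0.021]]
wrist_force: [0.5, -1.0, -1.0]
gripper_width: 0.401
```

Call:
servo_tool --moves '[[0.2,[2.8,0,-2.3],[0,0,0]],[0.2,[2.8,0,-2.3],[0,0,0]],[0.2,[2.4,0,-2.0],[0,0,0]],[0.2,[1.6,0,-1.3],[0,0,0]],[0.2,[0.6,0,-0.5],[0,0,0]]]'

```text
time: 30.75
tool_pos: [385.8, -281.1, 231.7]
tcp_rot: [[0.142, -0.03, 0.989], [-0.99, 0.007, 0.142], [-0.011, -1.0, -0.029]]
wrist_force: [0.1, 0.5, -0.3]
gripper_width: 0.408
```

```bash
python3 -c "
from h import *
plan(379,-309,120,8,5,.2)"
```

```text
t 30.75 pos [ 385.8 -281.1  231.7] head 8.2 turn [ 1.6  0.2 -0.6] dist [  -6.8  -27.9 -111.7] F [ 0.1  0.5 -0.3] g 0.408 q [-0.68 -0.31  1.83 -0.01  1.64 -0.82]
[0.2,[0.6,2.2,-0.1],[0.3,0.0,-0.1]],[0.2,[0.6,2.2,-0.2],[0.3,0.0,-0.1]],[0.2,[0.5,2.2,-0.2],[0.3,0.0,-0.1]],[0.2,[0.5,2.2,-0.2],[0.3,0.0,-0.1]],[0.2,[0.5,2.2,-0.2],[0.3,0.0,-0.1]]
q6 target -47.19047899618169
```

Call:
servo_tool --moves '[[0.2,[1.0,1,0],[0.5,0,-0.2]],[0.2,[0.9,2,0],[0.5,0,-0.2]],[0.2,[0.6,3,0],[0.4,0,-0.1]],[0.2,[0,3,0],[0,0,0]],[0.2,[0,2,0],[0,0,0]]]'

```text
time: 31.25
tool_pos: [389.8, -306.0, 114.2]
tcp_rot: [[0.143, -0.001, 0.99], [-0.99, 0.002, 0.143], [-0.002, -1.0, -0.001]]
wrist_force: [0.1, 0.2, -1.1]
gripper_width: 0.404
```

Call:
servo_tool --moves '[[0.2,[0,1,0],[0,0,0]],[0.2,[0,0,0],[0,0,0]],[0.2,[0,0,0],[0,0,0]],[0.2,[0,0,0],[0,0,0]],[0.2,[0,0,0],[0,0,0]]]'

```text
time: 31.75
tool_pos: [390.4, -304.1, 100.7]
tcp_rot: [[0.145, -0.004, 0.989], [-0.989, 0.005, 0.145], [-0.005, -1.0, -0.003]]
wrist_force: [0.4, -1.0, -1.3]
gripper_width: 0.409
```

```bash
python3 -c "
from h import *
plan(379,-309,60,8,5,.2)
c=look('w22');draw(c,'w22d',[('dish_round_small',379,-310,0),('dish_round_large',455,-106.5,0)])"
```

```text
t 31.75 pos [ 390.4 -304.1  100.7] head 8.3 turn [ 0.2  0.3 -0.3] dist [-11.4  -4.9 -40.7] F [ 0.4 -1.  -1.3] g 0.409 q [-0.71 -0.22  1.97  0.    1.39 -0.86]
[0.2,[0.1,0.8,-0.2],[0.0,0.1,-0.1]],[0.2,[0.1,0.8,-0.2],[0.0,0.1,-0.1]],[0.2,[0.1,0.8,-0.2],[0.0,0.1,-0.1]],[0.2,[0.1,0.8,-0.2],[0.0,0.1,-0.1]],[0.2,[0.1,0.8,-0.2],[0.0,0.1,-0.1]]
q6 target -47.1904789961817
cam [ 381.2 -232.5  244.1] tcp [ 390.4 -304.1  100.8]
```

View pics/w22d.png

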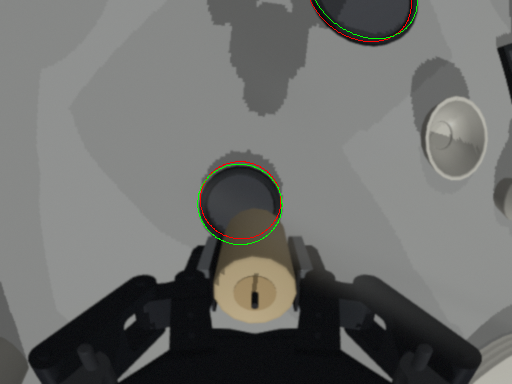

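The outline fits the dish (centre about 240,203). Shift −11 mm in z, +3 mm in x, and descend.

Call:
servo_tool --moves '[[0.2,[0.2,0.5,-0.6],[0.1,0.3,-0.2]],[0.2,[0.1,1,-0.5],[0,0,0]],[0.2,[0,1.5,0],[0,0,0]],[0.2,[0,0.7,0],[0,0,0]],[0.2,[0,0,0],[0,0,0]]]'

```text
time: 32.3
tool_pos: [378.7, -309.3, 61.0]
tcp_rot: [[0.139, -0.0, 0.99], [-0.99, 0.0, 0.139], [-0.0, -1.0, 0.0]]
wrist_force: [-0.3, 0.7, -0.4]
gripper_width: 0.404
```

```bash
python3 -c "
from h import *
plan(378.6,-308.5,27,8,5,.2)
c=look('w23');draw(c,'w23d',[('dish_round_small',379,-310,0)])
f=cv2.imread('pics/w23d.png');cv2.imwrite('pics/w23z.png',cv2.resize(f[120:300,160:350],None,fx=3.3,fy=3.3,interpolation=cv2.INTER_CUBIC))"
```

```text
t 32.3 pos [ 378.7 -309.3   61. ] head 8.0 turn [-0. -0. -0.] dist [ -0.1   0.8 -34. ] F [-0.3  0.7 -0.4] g 0.404 q [-0.74 -0.2   2.03  0.    1.31 -0.88]
[0.2,[-0.0,0.7,-0.0],[-0.0,-0.0,-0.0]],[0.2,[-0.0,0.7,-0.0],[-0.0,-0.0,-0.0]],[0.2,[-0.0,0.7,-0.0],[-0.0,-0.0,-0.0]],[0.2,[-0.0,0.7,-0.0],[-0.0,-0.0,-0.0]],[0.2,[-0.0,0.7,-0.0],[-0.0,-0.0,-0.0]]
q6 target -47.17466852554689
cam [ 369.5 -237.   204.1] tcp [ 378.9 -309.3   61.5]
```

View pics/w23z.png

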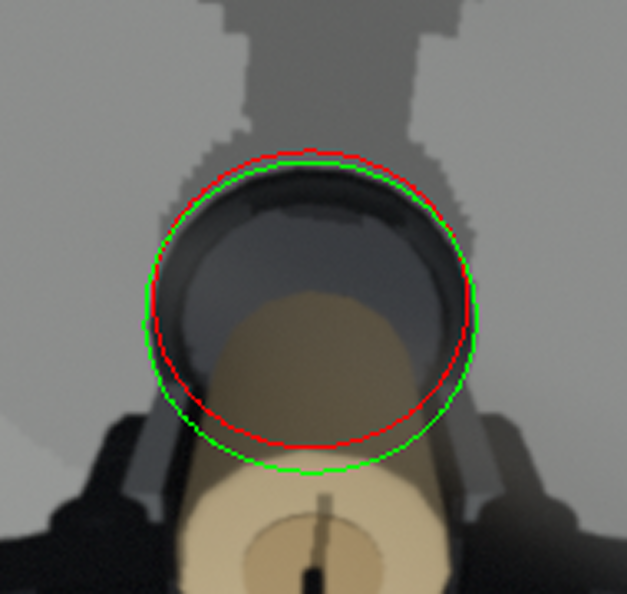

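Outline and dish agree within about 1 mm. Lowering 34 mm.

Call:
servo_tool --moves '[[0.2,[0,0.8,0],[0,0,0]],[0.2,[0,1.2,0],[0,0,0]],[0.2,[0,0.8,0],[0,0,0]],[0.2,[0,0.4,0],[0,0,0]],[0.2,[0,0.1,0],[0,0,0]]]'

```text
time: 32.85
tool_pos: [379.5, -309.6, 26.7]
tcp_rot: [[0.139, 0.001, 0.99], [-0.99, -0.0, 0.139], [0.001, -1.0, 0.001]]
wrist_force: [-7.2, 7.3, 26.9]
gripper_width: 0.409
```

```bash
python3 -c "
from h import *
plan(378.6,-308.5,27,8,5,.2)
c=look('w24');
f=c['frame'];cv2.imwrite('pics/w24z.png',cv2.resize(f[120:300,160:350],None,fx=3.3,fy=3.3,interpolation=cv2.INTER_CUBIC))"
```

```text
t 32.85 pos [ 379.5 -309.6   26.7] head 8.0 turn [-0.  0.  0.] dist [-0.9  1.1  0.3] F [-7.2  7.3 26.9] g 0.409 q [-0.74 -0.16  2.06  0.    1.25 -0.88]
[0.2,[-0.0,-0.0,-0.0],[-0.0,0.0,0.0]],[0.2,[-0.0,-0.0,-0.0],[-0.0,0.0,0.0]],[0.2,[-0.0,-0.0,-0.0],[-0.0,0.0,0.0]],[0.2,[-0.0,-0.0,-0.0],[-0.0,0.0,0.0]],[0.2,[-0.0,-0.0,-0.0],[-0.0,0.0,0.0]]
q6 target -47.17466852554689
cam [ 370.1 -237.1  169.6] tcp [ 379.5 -309.6   26.8]
```

View pics/w24z.png

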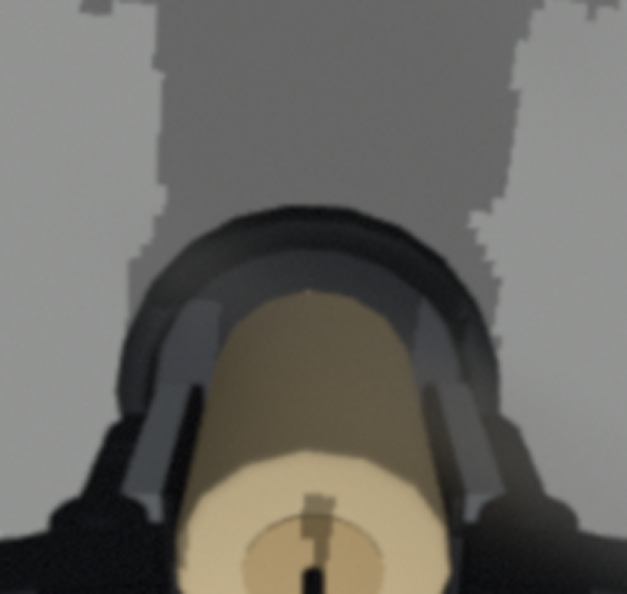

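Contact felt and centred. Releasing and retreating.

Call:
servo_tool --moves '[[0.2,[0,0,0],[0,0,0]],[0.5,[0,0,0],[0,0,0]],[0.7,[0,0,0],[0,0,0]],[0.8,[0,0,0],[0,0,0]],[0.8,[0,0,0],[0,0,0]]]'

```text
time: 33.4
tool_pos: [379.8, -309.7, 26.9]
tcp_rot: [[0.139, 0.001, 0.99], [-0.99, -0.001, 0.139], [0.001, -1.0, 0.001]]
wrist_force: [-0.2, -0.0, -0.7]
gripper_width: 0.798
```

Call:
servo_tool --moves '[[0.8,[0,-2,0],[0,0,0]],[0.8,[0,-3,0],[0,0,0]],[0.8,[0,-4,0],[0,0,0]],[1,[0,-4,0],[0,0,0]],[1,[0,-4,0],[0,0,0]]]'

```text
time: 33.9
tool_pos: [377.5, -307.7, 196.3]
tcp_rot: [[0.139, -0.007, 0.99], [-0.99, 0.006, 0.139], [-0.007, -1.0, -0.006]]
wrist_force: [-0.1, -0.5, -1.5]
gripper_width: 1.001
```

```bash
python3 -c "
from h import *
c=look('w25');draw(c,'w25d',[('dish_round_small',379,-310,0),('dish_round_large',455,-106.5,0)])
plan(578,376,240,8,20,1)"
```

```text
cam [ 369.1 -236.3  339.8] tcp [ 378.9 -309.   203.7]
t 33.95 pos [ 378.9 -309.   203.7] head 8.0 turn [ 0.   0.  -0.1] dist [199.1 685.   36.3] F [-1.2 -0.6  8.9] g 1.002 q [-0.74 -0.29  1.87  0.    1.57 -0.88]
[1,[-3.3,-0.2,1.5],[0.0,0.0,-0.0]],[1,[-3.3,-0.2,1.5],[0.0,0.0,-0.0]],[1,[-3.3,-0.2,1.5],[0.0,0.0,-0.0]],[1,[-3.3,-0.2,1.5],[0.0,0.0,-0.0]],[1,[-3.3,-0.2,1.5],[0.0,0.0,-0.0]],[1,[-3.3,-0.2,1.5],[0.0,0.0,-0.0]],[1,[-3.3,-0.2,1.5],[0.0,0.0,-0.0]],[1,[-3.3,-0.2,1.5],[0.0,0.0,-0.0]],[1,[-3.3,-0.2,1.5],[0.0,0.0,-0.0]],[1,[-3.3,-0.2,1.5],[0.0,0.0,-0.0]],[1,[-3.3,-0.2,1.5],[0.0,0.0,-0.0]],[1,[-3.3,-0.2,1.5],[0.0,0.0,-0.0]],[1,[-3.3,-0.2,1.5],[0.0,0.0,-0.0]],[1,[-3.3,-0.2,1.5],[0.0,0.0,-0.0]],[1,[-3.3,-0.2,1.5],[0.0,0.0,-0.0]],[1,[-3.3,-0.2,1.5],[0.0,0.0,-0.0]],[1,[-3.3,-0.2,1.5],[0.0,0.0,-0.0]],[1,[-3.3,-0.2,1.5],[0.0,0.0,-0.0]],[1,[-3.3,-0.2,1.5],[0.0,0.0,-0.0]],[1,[-3.3,-0.2,1.5],[0.0,0.0,-0.0]]
q6 target 25.044768252649142
```

View pics/w25d.png

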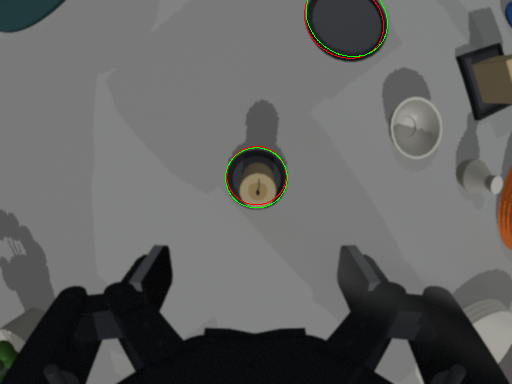

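The small round candle is centred in its dish (about 257,188). Heading for the large round candle.

Call:
servo_tool --moves '[[1,[-2.0,-0.6,0.9],[0,0,0]],[1,[-3.3,-0.6,1.5],[0,0,0]],[1,[-3.6,-0.6,1.6],[0,0,0]],[1,[-3.6,-0.4,1.6],[0,0,0]],[1,[-3.6,-0.2,1.6],[0,0,0]]]'

```text
time: 34.45
tool_pos: [428.7, -138.2, 231.1]
tcp_rot: [[0.132, 0.004, 0.991], [-0.991, -0.003, 0.132], [0.003, -1.0, 0.003]]
wrist_force: [1.0, -0.0, -1.1]
gripper_width: 1.0
```

Call:
servo_tool --moves '[[1,[-3.6,0,1.6],[0,0,0]],[1,[-3.6,0,1.6],[0,0,0]],[1,[-3.6,0,1.6],[0,0,0]],[1,[-3.6,0,1.6],[0,0,0]],[1,[-3.6,0,1.6],[0,0,0]]]'

```text
time: 34.95
tool_pos: [485.2, 59.2, 231.2]
tcp_rot: [[0.132, 0.007, 0.991], [-0.991, -0.003, 0.132], [0.004, -1.0, 0.007]]
wrist_force: [1.0, -0.3, -0.8]
gripper_width: 0.999
```

Call:
servo_tool --moves '[[1,[-3.6,0,1.6],[0,0,0]],[1,[-3.6,0,1.6],[0,0,0]],[1,[-3.6,0,1.6],[0,0,0]],[1,[-3.6,0,1.6],[0,0,0]],[1,[-3.6,0,1.6],[0,0,0]]]'

```text
time: 35.45
tool_pos: [541.5, 257.5, 230.2]
tcp_rot: [[0.133, 0.009, 0.991], [-0.991, -0.003, 0.133], [0.004, -1.0, 0.008]]
wrist_force: [0.3, -0.5, 0.2]
gripper_width: 1.002
```

```bash
python3 -c "
from h import *
plan(578,376,190,8,5,1)"
```

```text
t 35.45 pos [541.5 257.5 230.2] head 7.6 turn [-0.5 -0.4  0.2] dist [ 36.5 118.5 -40.2] F [ 0.3 -0.5  0.2] g 1.002 q [ 0.4  -0.05  1.62 -0.01  1.57  0.27]
[1,[-2.3,0.8,1.0],[-0.1,-0.1,0.0]],[1,[-2.3,0.8,1.0],[-0.1,-0.1,0.0]],[1,[-2.3,0.8,1.0],[-0.1,-0.1,0.0]],[1,[-2.3,0.8,1.0],[-0.1,-0.1,0.0]],[1,[-2.2,0.8,1.0],[-0.1,-0.1,0.0]]
q6 target 25.04476825264915
```

Call:
servo_tool --moves '[[1,[-3.0,0,1.2],[-0.2,-0.2,0.1]],[1,[-2.8,0,1.2],[-0.2,-0.2,0.1]],[1,[-2.3,0,1.0],[-0.1,0,0]],[1,[-1.5,1,0.7],[0,0,0]],[1,[-0.5,1,0.3],[0,0,0]]]'

```text
time: 35.95
tool_pos: [572.2, 372.8, 207.7]
tcp_rot: [[0.144, -0.001, 0.99], [-0.99, -0.0, 0.144], [0.0, -1.0, -0.001]]
wrist_force: [0.7, 0.1, 0.2]
gripper_width: 1.004
```

Call:
servo_tool --moves '[[1,[0,1,0],[0,0,0]],[1,[0,0,0],[0,0,0]],[1,[0,0,0],[0,0,0]],[1,[0,0,0],[0,0,0]],[1,[0,0,0],[0,0,0]]]'

```text
time: 36.45
tool_pos: [571.8, 370.3, 195.3]
tcp_rot: [[0.143, -0.003, 0.99], [-0.99, -0.002, 0.143], [0.002, -1.0, -0.003]]
wrist_force: [0.3, 0.8, -0.5]
gripper_width: 1.001
```

```bash
python3 -c "
from h import *
c=look('w26');draw(c,'w26d',[('candle_round_large',578,376,0)])
plan(578,376,100,8,5,1)"
```

```text
cam [562.6 442.9 338.2] tcp [571.8 370.4 195.4]
t 36.5 pos [571.8 370.4 195.4] head 8.2 turn [0.2 0.2 0.1] dist [  6.2   5.6 -95.4] F [-0.7 -0.   0.4] g 1.002 q [ 0.54  0.14  1.47 -0.    1.53  0.39]
[1,[-0.1,1.9,0.1],[0.0,0.0,0.0]],[1,[-0.1,1.9,0.1],[0.0,0.0,0.0]],[1,[-0.1,1.9,0.1],[0.0,0.0,0.0]],[1,[-0.1,1.9,0.1],[0.0,0.0,0.0]],[1,[-0.1,1.9,0.1],[0.0,0.0,0.0]]
q6 target 25.04476825264915
```

View pics/w26d.png

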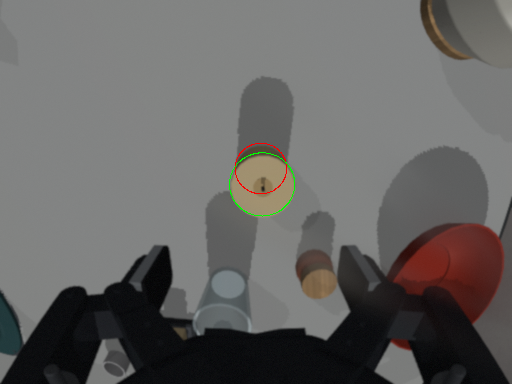

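The outline matches the candle (262,185). Descending to just above it and centring first.

Call:
servo_tool --moves '[[1,[-0.5,1,0.6],[0.2,0.2,0]],[1,[0,3,0],[0,0,0]],[1,[0,3,0],[0,0,0]],[1,[0,1,0],[0,0,0]],[1,[0,0,0],[0,0,0]]]'

```text
time: 37.0
tool_pos: [579.0, 377.3, 113.5]
tcp_rot: [[0.138, 0.005, 0.99], [-0.99, 0.001, 0.138], [-0.0, -1.0, 0.005]]
wrist_force: [0.4, 0.0, 0.2]
gripper_width: 1.001
```

```bash
python3 -c "
from h import *
c=look('w27');draw(c,'w27d',[('candle_round_large',578,376,0)])
plan(577,376,27,8,5,1)"
```

```text
cam [569.  449.5 256.5] tcp [579.1 377.3 114.3]
t 37.05 pos [579.1 377.3 114.3] head 7.9 turn [-0.3 -0.1 -0. ] dist [ -2.1  -1.3 -87.3] F [ 0.3  0.1 -0.8] g 0.999 q [ 0.54  0.2   1.54 -0.    1.4   0.4 ]
[1,[0.0,1.7,-0.1],[-0.1,-0.0,-0.0]],[1,[0.0,1.7,-0.1],[-0.1,-0.0,-0.0]],[1,[0.0,1.7,-0.1],[-0.1,-0.0,-0.0]],[1,[0.0,1.7,-0.0],[-0.1,-0.0,-0.0]],[1,[0.0,1.7,-0.0],[-0.1,-0.0,-0.0]]
q6 target 25.090133645725835
```

View pics/w27d.png

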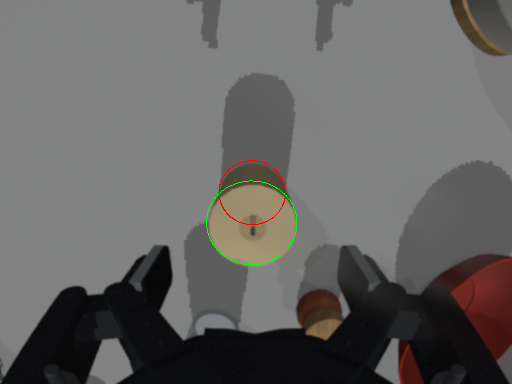

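Call:
servo_tool --moves '[[1,[0.1,1.5,-0.2],[-0.3,0,0]],[1,[0,2.5,0],[0,0,0]],[1,[0,2.5,0],[0,0,0]],[1,[0,1.5,0],[0,0,0]],[1,[0,0.6,0],[0,0,0]]]'

```text
time: 37.55
tool_pos: [579.8, 377.6, 29.9]
tcp_rot: [[0.138, 0.007, 0.99], [-0.99, 0.005, 0.138], [-0.004, -1.0, 0.008]]
wrist_force: [-0.1, -0.0, 0.5]
gripper_width: 1.003
```

Call:
servo_tool --moves '[[1,[0,0,0],[0,0,0]],[0.3,[0,0,0],[0,0,0]],[0.3,[0,0,0],[0,0,0]],[0.3,[0,0,0],[0,0,0]],[0.3,[0,0,0],[0,0,0]]]'

```text
time: 38.05
tool_pos: [580.9, 378.4, 33.3]
tcp_rot: [[0.138, 0.01, 0.99], [-0.99, 0.007, 0.138], [-0.005, -1.0, 0.011]]
wrist_force: [0.5, 0.3, -1.6]
gripper_width: 0.687
```

Call:
servo_tool --moves '[[0.3,[0,0,0],[0,0,0]],[0.3,[0,0,0],[0,0,0]],[0.3,[0,0,0],[0,0,0]],[0.3,[0,0,0],[0,0,0]],[0.3,[0,0,0],[0,0,0]]]'

```text
time: 38.55
tool_pos: [581.0, 378.4, 33.6]
tcp_rot: [[0.138, 0.01, 0.99], [-0.99, 0.007, 0.138], [-0.005, -1.0, 0.011]]
wrist_force: [-0.0, -0.4, -1.6]
gripper_width: 0.691
```

```bash
python3 -c "
from h import *
c=look('w28');cv2.imwrite('pics/w28z.png',cv2.resize(c['frame'][180:380,150:360],None,fx=2.9,fy=2.9,interpolation=cv2.INTER_CUBIC))
plan(577,376,27,8,5,1)"
```

```text
cam [570.3 449.8 177. ] tcp [581.  378.4  33.6]
t 38.6 pos [581.  378.4  33.6] head 7.9 turn [-0.6 -0.1 -0.3] dist [-4.  -2.4 -6.6] F [ 0.4  0.7 -2. ] g 0.69 q [0.54 0.26 1.6  0.   1.26 0.4 ]
[1,[0.0,0.1,-0.1],[-0.1,-0.0,-0.1]],[1,[0.0,0.1,-0.1],[-0.1,-0.0,-0.1]],[1,[0.0,0.1,-0.1],[-0.1,-0.0,-0.1]],[1,[0.0,0.1,-0.1],[-0.1,-0.0,-0.1]],[1,[0.0,0.1,-0.1],[-0.1,-0.0,-0.1]]
q6 target 25.090133645725842
```

View pics/w28z.png

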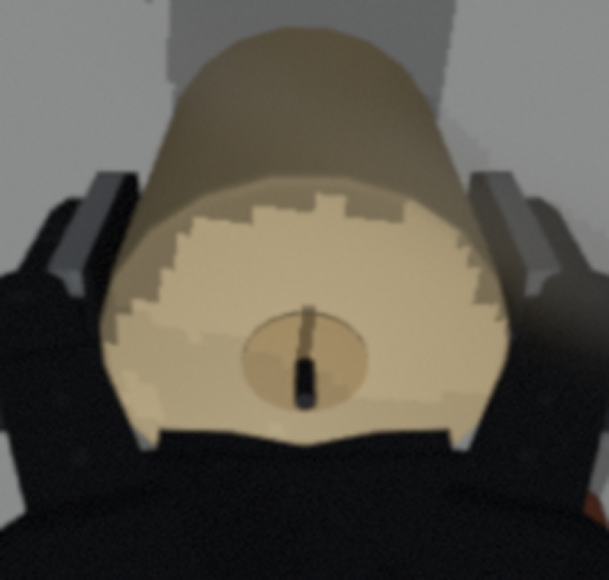

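```bash
python3 -c "
from h import *
c=env.read_camera('wrist')
for u,v,z in((255,240.7,75),(255,189.7,0)): print(rel(wray(c,u,v,z)))"
```

```text
[-24.91037764 -41.26172229   1.02936606]
[-24.11247554  33.74038496   1.09963466]
```

Call:
servo_tool --moves '[[0.3,[0,-1,0],[0,0,0]],[0.3,[0,-3,0],[0,0,0]],[0.3,[0,-4,0],[0,0,0]],[0.3,[0,-4,0],[0,0,0]],[0.3,[0,-4,0],[0,0,0]]]'

```text
time: 39.15
tool_pos: [577.1, 375.9, 194.3]
tcp_rot: [[0.138, 0.001, 0.99], [-0.99, 0.001, 0.138], [-0.001, -1.0, 0.001]]
wrist_force: [0.5, 1.1, -1.3]
gripper_width: 0.691
```

Call:
servo_tool --moves '[[0.3,[0,-3,0],[0,0,0]],[0.3,[0,-2,0],[0,0,0]],[0.3,[0,-1,0],[0,0,0]],[0.3,[0,0,0],[0,0,0]],[0.3,[0,0,0],[0,0,0]]]'

```text
time: 39.65
tool_pos: [577.4, 376.0, 266.8]
tcp_rot: [[0.138, 0.011, 0.99], [-0.99, 0.007, 0.138], [-0.006, -1.0, 0.011]]
wrist_force: [-0.1, 0.5, -2.0]
gripper_width: 0.69
```

```bash
python3 -c "
from h import *
plan(455,-106.5,250,8,16,.3)"
```

```text
t 39.65 pos [577.4 376.  266.8] head 7.9 turn [-0.7 -0.1 -0.3] dist [-122.4 -482.5  -16.8] F [-0.1  0.5 -2. ] g 0.69 q [0.54 0.13 1.37 0.   1.63 0.4 ]
[0.3,[2.9,0.1,-1.2],[-0.0,-0.0,-0.0]],[0.3,[2.9,0.1,-1.2],[-0.0,-0.0,-0.0]],[0.3,[2.9,0.1,-1.2],[-0.0,-0.0,-0.0]],[0.3,[2.9,0.1,-1.2],[-0.0,-0.0,-0.0]],[0.3,[2.9,0.1,-1.2],[-0.0,-0.0,-0.0]],[0.3,[2.9,0.1,-1.2],[-0.0,-0.0,-0.0]],[0.3,[2.9,0.1,-1.2],[-0.0,-0.0,-0.0]],[0.3,[2.9,0.1,-1.2],[-0.0,-0.0,-0.0]],[0.3,[2.9,0.1,-1.2],[-0.0,-0.0,-0.0]],[0.3,[2.9,0.1,-1.2],[-0.0,-0.0,-0.0]],[0.3,[2.9,0.1,-1.2],[-0.0,-0.0,-0.0]],[0.3,[2.9,0.1,-1.2],[-0.0,-0.0,-0.0]],[0.3,[2.9,0.1,-1.2],[-0.0,-0.0,-0.0]],[0.3,[2.9,0.1,-1.2],[-0.0,-0.0,-0.0]],[0.3,[2.9,0.1,-1.2],[-0.0,-0.0,-0.0]],[0.3,[2.9,0.1,-1.2],[-0.0,-0.0,-0.0]]
q6 target -21.173823473633984
```

Call:
servo_tool --moves '[[0.3,[1.5,0,-0.6],[0,0,0]],[0.3,[2.5,0,-1.0],[0,0,0]],[0.3,[3.2,0,-1.3],[0,0,0]],[0.3,[3.2,0,-1.3],[0,0,0]],[0.3,[3.2,0,-1.3],[0,0,0]]]'

```text
time: 40.15
tool_pos: [538.3, 229.3, 256.3]
tcp_rot: [[0.142, 0.0, 0.99], [-0.99, 0.002, 0.142], [-0.002, -1.0, 0.0]]
wrist_force: [0.3, -0.2, -1.1]
gripper_width: 0.687
```

Call:
servo_tool --moves '[[0.3,[3.2,0,-1.3],[0,0,0]],[0.3,[3.2,0,-1.3],[0,0,0]],[0.3,[3.2,0,-1.3],[0,0,0]],[0.3,[3.2,0,-1.3],[0,0,0]],[0.3,[3.2,0,-1.3],[0,0,0]]]'

```text
time: 40.65
tool_pos: [490.2, 52.5, 248.3]
tcp_rot: [[0.142, -0.009, 0.99], [-0.99, -0.0, 0.142], [-0.001, -1.0, -0.009]]
wrist_force: [0.1, 0.5, -1.6]
gripper_width: 0.689
```

Call:
servo_tool --moves '[[0.3,[3.2,0,-1.3],[0,0,0]],[0.3,[3.2,0,-1.3],[0,0,0]],[0.3,[2.6,0,-1.1],[0,0,0]],[0.3,[1.6,0,-0.7],[0,0,0]],[0.3,[0.6,0,-0.3],[0,0,0]]]'

```text
time: 41.15
tool_pos: [452.4, -73.7, 241.7]
tcp_rot: [[0.138, -0.017, 0.99], [-0.99, -0.001, 0.138], [-0.002, -1.0, -0.017]]
wrist_force: [0.2, -0.4, -1.2]
gripper_width: 0.694
```

```bash
python3 -c "
from h import *
plan(454.2,-101,140,8,5,.3)"
```

```text
t 41.15 pos [452.4 -73.7 241.7] head 7.9 turn [ 1.  -0.1 -0.1] dist [   1.8  -27.3 -101.7] F [ 0.2 -0.4 -1.2] g 0.694 q [-0.21 -0.36  1.86 -0.    1.66 -0.35]
[0.3,[0.5,2.0,-0.0],[0.2,-0.0,-0.0]],[0.3,[0.5,2.0,-0.0],[0.2,-0.0,-0.0]],[0.3,[0.5,2.0,-0.0],[0.2,-0.0,-0.0]],[0.3,[0.5,2.0,-0.0],[0.2,-0.0,-0.0]],[0.3,[0.5,2.0,-0.0],[0.2,-0.0,-0.0]]
q6 target -20.53682147843765
```

Call:
servo_tool --moves '[[0.3,[0.8,1,0],[0.3,0,0]],[0.3,[0.9,2,0],[0.3,0,0]],[0.3,[0.6,3,0],[0.2,0,0]],[0.3,[0,3,0],[0,0,0]],[0.3,[0,2,0],[0,0,0]]]'

```text
time: 41.65
tool_pos: [454.5, -97.0, 124.8]
tcp_rot: [[0.138, -0.001, 0.99], [-0.99, 0.002, 0.138], [-0.002, -1.0, -0.001]]
wrist_force: [-0.4, -0.1, -1.4]
gripper_width: 0.688
```

Call:
servo_tool --moves '[[0.3,[0,1,0],[0,0,0]],[0.3,[0,0,0],[0,0,0]],[0.3,[0,0,0],[0,0,0]],[0.3,[0,0,0],[0,0,0]],[0.3,[0,0,0],[0,0,0]]]'

```text
time: 42.15
tool_pos: [453.7, -95.6, 111.6]
tcp_rot: [[0.14, -0.004, 0.99], [-0.99, 0.003, 0.14], [-0.004, -1.0, -0.004]]
wrist_force: [0.1, -0.2, -1.2]
gripper_width: 0.685
```

```bash
python3 -c "
from h import *
plan(454.2,-101,60,8,5,.3)
c=look('w29');draw(c,'w29d',[('dish_round_large',455,-106.5,0)])"
```

```text
t 42.15 pos [453.7 -95.6 111.6] head 8.1 turn [ 0.2  0.1 -0.2] dist [  0.5  -5.4 -51.6] F [ 0.1 -0.2 -1.2] g 0.685 q [-0.26 -0.3   2.03  0.    1.42 -0.41]
[0.3,[0.1,1.0,-0.0],[0.0,0.0,-0.0]],[0.3,[0.1,1.0,-0.0],[0.0,0.0,-0.0]],[0.3,[0.1,1.0,-0.0],[0.0,0.0,-0.0]],[0.3,[0.1,1.0,-0.0],[0.0,0.0,-0.0]],[0.3,[0.1,1.0,-0.0],[0.0,0.0,-0.0]]
q6 target -20.536821478437652
cam [445.  -23.7 254.9] tcp [453.8 -95.6 111.8]
```

View pics/w29d.png

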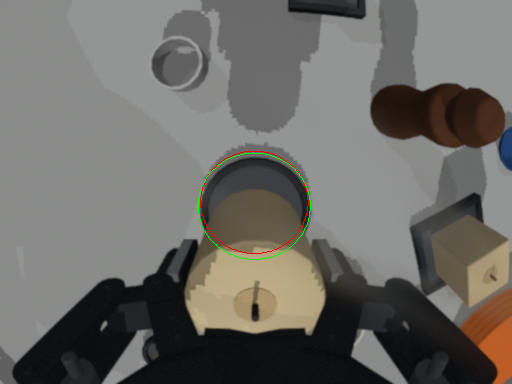

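The outline's near edge is about 3 px ahead of the dish's (so the dish centre is nearer y = −108.5). Adjusting and descending.

Call:
servo_tool --moves '[[0.3,[0.5,0.7,0],[0.2,0.1,-0.2]],[0.3,[0.2,1.5,0],[0,0,0]],[0.3,[0,1.5,0],[0,0,0]],[0.3,[0,0.7,0],[0,0,0]],[0.3,[0,0,0],[0,0,0]]]'

```text
time: 42.7
tool_pos: [455.0, -103.7, 64.5]
tcp_rot: [[0.138, 0.002, 0.99], [-0.99, -0.001, 0.138], [0.001, -1.0, 0.002]]
wrist_force: [-0.8, 0.4, -1.1]
gripper_width: 0.689
```

```bash
python3 -c "
from h import *
plan(454.2,-102.5,39.6,8,5,.3)
c=look('w30');draw(c,'w30d',[('dish_round_large',455,-108,0)])
f=cv2.imread('pics/w30d.png');cv2.imwrite('pics/w30z.png',cv2.resize(f[120:300,150:360],None,fx=3,fy=3,interpolation=cv2.INTER_CUBIC))"
```

```text
t 42.7 pos [ 455.  -103.7   64.5] head 7.9 turn [-0.1 -0.1  0.1] dist [ -0.8   1.2 -24.9] F [-0.8  0.4 -1.1] g 0.689 q [-0.28 -0.26  2.07 -0.    1.33 -0.42]
[0.3,[-0.0,0.5,-0.0],[-0.0,-0.0,0.0]],[0.3,[-0.0,0.5,-0.0],[-0.0,-0.0,0.0]],[0.3,[-0.0,0.5,-0.0],[-0.0,-0.0,0.0]],[0.3,[-0.0,0.5,-0.0],[-0.0,-0.0,0.0]],[0.3,[-0.0,0.5,-0.0],[-0.0,-0.0,0.0]]
q6 target -20.716999002932752
cam [445.6 -31.3 207.5] tcp [ 455.1 -103.7   65. ]
```

View pics/w30z.png

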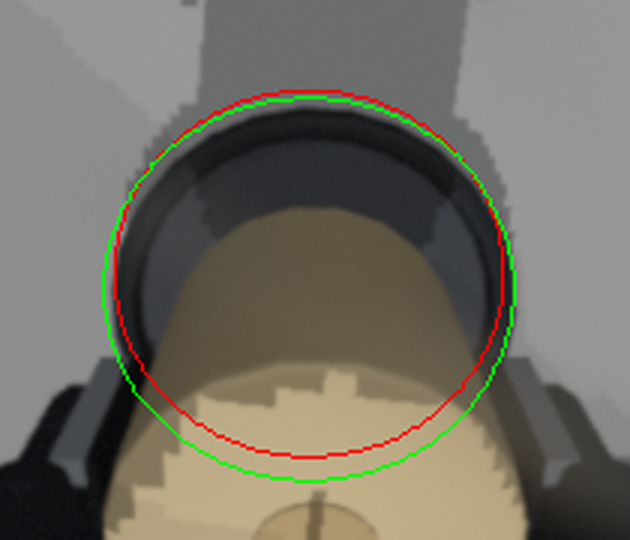

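At this depth the candle is concentric with the dish. Lowering.

Call:
servo_tool --moves '[[0.3,[0,0.7,0],[0,0,0]],[0.3,[0,0.9,0],[0,0,0]],[0.3,[0,0.6,0],[0,0,0]],[0.3,[0,0.2,0],[0,0,0]],[0.3,[0,0,0],[0,0,0]]]'

```text
time: 43.25
tool_pos: [455.7, -103.9, 39.7]
tcp_rot: [[0.138, 0.003, 0.99], [-0.99, -0.001, 0.138], [0.002, -1.0, 0.003]]
wrist_force: [1.3, 0.0, -1.1]
gripper_width: 0.688
```

```bash
python3 -c "
from h import *
plan(454.2,-102.5,39.6,8,5,.3)
c=look('w31')
f=c['frame'];cv2.imwrite('pics/w31z.png',cv2.resize(f[120:300,150:360],None,fx=3,fy=3,interpolation=cv2.INTER_CUBIC))"
```

```text
t 43.25 pos [ 455.7 -103.9   39.7] head 7.9 turn [-0.2 -0.1  0.1] dist [-1.5  1.4 -0.1] F [ 1.3  0.  -1.1] g 0.688 q [-0.28 -0.23  2.09 -0.    1.28 -0.42]
[0.3,[-0.0,0.0,-0.0],[-0.0,-0.0,0.0]],[0.3,[-0.0,0.0,-0.0],[-0.0,-0.0,0.0]],[0.3,[-0.0,0.0,-0.0],[-0.0,-0.0,0.0]],[0.3,[-0.0,0.0,-0.0],[-0.0,-0.0,0.0]],[0.3,[-0.0,0.0,-0.0],[-0.0,-0.0,0.0]]
q6 target -20.716999002932752
cam [446.  -31.4 182.6] tcp [ 455.7 -103.9   39.9]
```

View pics/w31z.png

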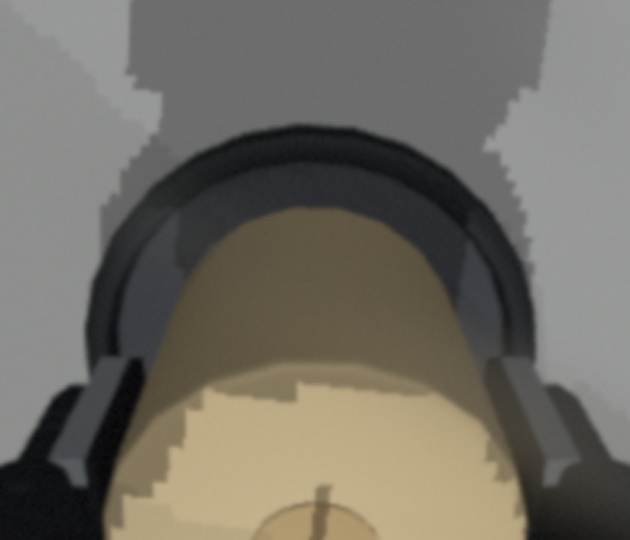

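Call:
servo_tool --moves '[[0.3,[0,0.2,0],[0,0,0]],[0.3,[0,0,0],[0,0,0]],[0.3,[0,0,0],[0,0,0]],[0.3,[0,0,0],[0,0,0]],[0.3,[0,0,0],[0,0,0]]]'

```text
time: 43.8
tool_pos: [456.2, -104.0, 38.7]
tcp_rot: [[0.138, 0.005, 0.99], [-0.99, -0.002, 0.138], [0.002, -1.0, 0.004]]
wrist_force: [-0.2, -0.4, -1.0]
gripper_width: 0.688
```

Call:
servo_tool --moves '[[0.3,[0,0.1,0],[0,0,0]],[0.3,[0,0,0],[0,0,0]],[0.8,[0,0,0],[0,0,0]],[0.9,[0,0,0],[0,0,0]],[1,[0,0,0],[0,0,0]]]'

```text
time: 44.3
tool_pos: [456.5, -104.1, 38.0]
tcp_rot: [[0.138, 0.006, 0.99], [-0.99, -0.002, 0.138], [0.003, -1.0, 0.005]]
wrist_force: [0.2, -0.2, 0.3]
gripper_width: 1.005
```

Call:
servo_tool --moves '[[1,[0,0,0],[0,0,0]],[1,[0,0,0],[0,0,0]],[1,[0,-2,0],[0,0,0]],[1,[0,-3,0],[0,0,0]],[1,[0,-4,0],[0,0,0]]]'

```text
time: 44.8
tool_pos: [453.5, -103.2, 125.1]
tcp_rot: [[0.138, -0.003, 0.99], [-0.99, 0.001, 0.138], [-0.001, -1.0, -0.003]]
wrist_force: [0.7, -0.4, 0.1]
gripper_width: 0.998
```

Call:
servo_tool --moves '[[1,[0,-4,0],[0,0,0]],[1,[0,-4,0],[0,0,0]],[1,[0,-4,0],[0,0,0]],[1,[0,-2,0],[0,0,0]],[1,[0,0,0],[0,0,0]]]'

```text
time: 45.3
tool_pos: [453.9, -103.3, 276.3]
tcp_rot: [[0.138, 0.003, 0.99], [-0.99, -0.001, 0.138], [0.002, -1.0, 0.003]]
wrist_force: [-1.2, -0.3, 0.0]
gripper_width: 0.999
```

```bash
python3 -c "
from h import *
c=look('w32');draw(c,'w32d',[('dish_round_large',455,-108,0)])
for n in('top','scene'):
  c=env.read_camera(n);cv2.imwrite('pics/end_%s.png'%n,cv2.resize(c['frame'][90:290,100:420],None,fx=2.5,fy=2.5,interpolation=cv2.INTER_CUBIC))
  for q in NAMES: print(q,n,[(np.round(toworld(c,d['xyz'])).tolist(),round(d['confidence'],2)) for d in env.pinpoint(q,n)][:2])
"
```

```text
cam [444.2 -30.8 419.2] tcp [ 453.7 -103.3  274.9]
candle_round_large top [([462.0, -108.0, 1.0], 0.59)]
candle_round_small top [([380.0, -311.0, 1.0], 0.59)]
candle_square_large top [([678.0, -117.0, 8.0], 0.53)]
candle_square_small top [([490.0, 103.0, 5.0], 0.8), ([567.0, 2.0, -2.0], 0.63)]
dish_round_large top [([454.0, -112.0, -0.0], 0.68)]
dish_round_small top [([381.0, -309.0, -3.0], 0.58)]
dish_square_large top []
dish_square_small top [([486.0, 106.0, 1.0], 0.9)]
tumbler top [([558.0, 221.0, -5.0], 0.75)]
pepper_mill top [([566.0, 1.0, -5.0], 0.89)]
candle_round_large scene [([455.0, -105.0, 8.0], 0.89), ([488.0, 105.0, 0.0], 0.4)]
candle_round_small scene [([380.0, -312.0, 6.0], 0.56)]
candle_square_large scene [([673.0, -120.0, 8.0], 0.83)]
candle_square_small scene [([482.0, 111.0, 12.0], 0.62), ([564.0, -8.0, 0.0], 0.53)]
dish_round_large scene [([455.0, -108.0, 5.0], 0.83)]
dish_round_small scene [([378.0, -312.0, 0.0], 0.74)]
dish_square_large scene [([673.0, -124.0, 3.0], 0.67), ([460.0, -109.0, 4.0], 0.3)]
dish_square_small scene [([488.0, 105.0, -0.0], 0.64)]
tumbler scene [([558.0, 218.0, 2.0], 0.77), ([379.0, -311.0, 7.0], 0.31)]
pepper_mill scene [([565.0, -4.0, -2.0], 0.76)]
```

View pics/w32d.png

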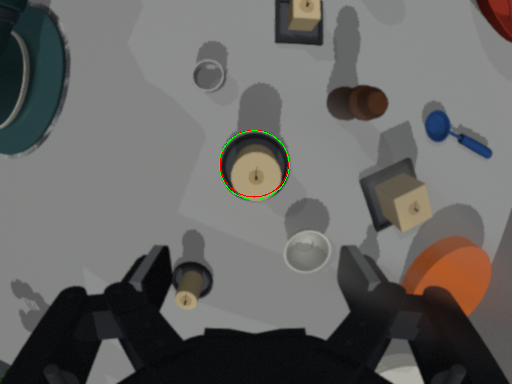

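View pics/end_scene.png

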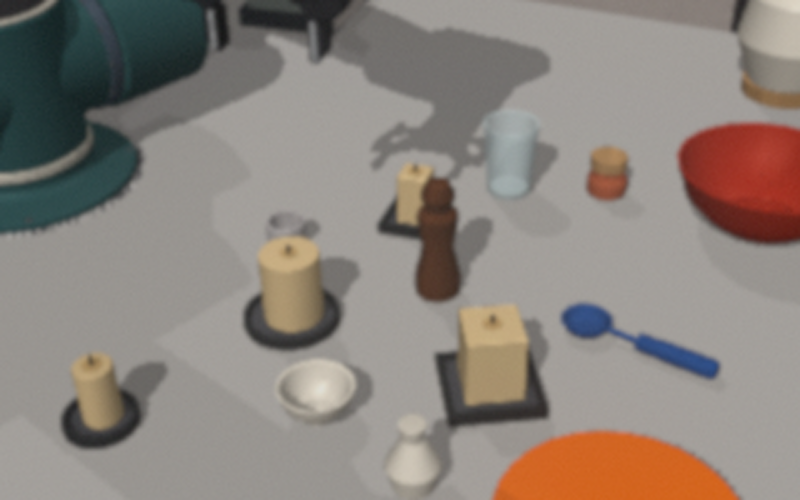

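View pics/end_top.png

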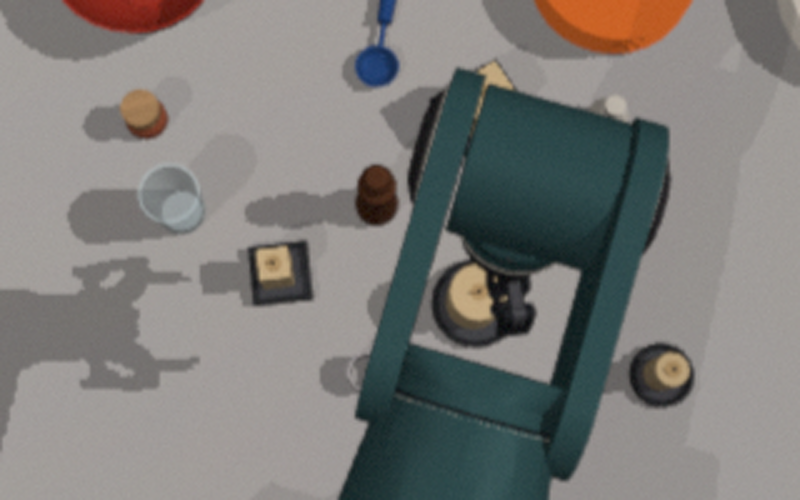

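All four stand in their dishes, and the tumbler and mill are unmoved. One last numeric check using the wick points and candle tops.

```bash
python3 -c "
from h import *
c=env.read_camera('wrist')
f=c['frame'];cv2.imwrite('pics/w33z.png',cv2.resize(f[120:320,160:450],None,fx=2.7,fy=2.7,interpolation=cv2.INTER_CUBIC))
print(wray(c,256.5,174,81), wfit(c,'dish_round_large',455,-108,0,'dark') if 0 else '')
def F(q,h,x,y,a):
  pass
print('sq large',wray(c,416,209,78)); print('rs',wray(c,186,300,68))
print('dish corners',[wray(c,u,v,12)[:2].round(1).tolist() for u,v in((360,178),(410,158),(379,230))])
"
```

```text
[ 456.28251335 -103.58228307   81.        ] 
sq large [ 674.51737285 -118.85910936   78.        ]
rs [ 380.9828206  -305.17482559   68.        ]
dish corners [[608.7, -102.1], [684.5, -58.6], [662.0, -178.6]]
```

View pics/w33z.png

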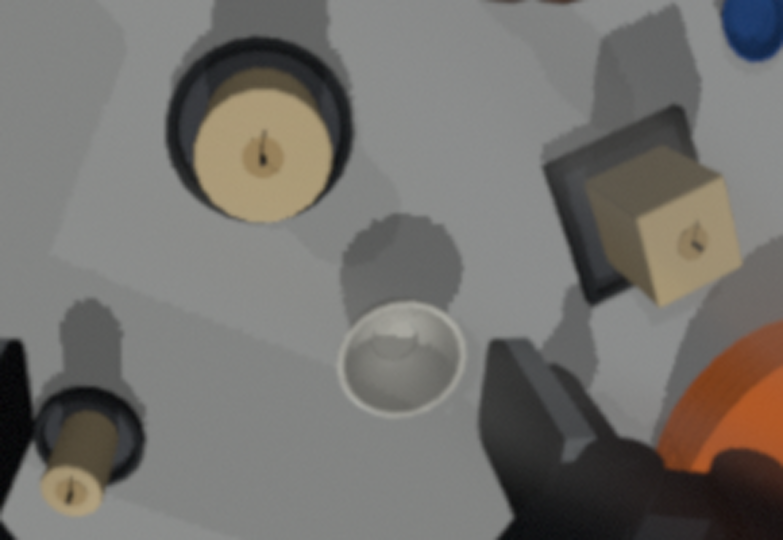

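```bash
python3 -c "
from h import *
print(env.get_state()['time']); print(env.hand_in())"
```

```text
46.5
the job is handed in; nothing more can be done
None
```

I stood all four candles in their matching slate dishes, set down rather than dropped, and handed the job in at 46.5 s of the 109 s allowed. I got no verdict back.

- **Placement:** The final wrist and scene pictures show every candle upright in its own dish. From the wrist pictures I put the large square and large round candles within about 2–3 mm of centre. The small square and small round candles also looked centred in the pictures taken right after release.
- **Square candles:** In the wrist pictures just before and after release, both looked straight with their dishes, within a few degrees.
- **Tumbler and pepper mill:** The top and scene cameras put both within about 6 mm of where they started, which is within detector noise.
- **Checks that disagreed:**
  - The top-camera estimates scattered. They read the large round candle about 7–9 mm from its dish centre and the small square one about 5 mm.
  - The scene camera read the small square candle 6–8 mm off centre, with the pepper mill hiding part of its dish. It also put that candle's base at 12 mm, above the allowed 2–10 mm.
  - From the last wrist picture, a rough calculation put the small round candle about 5 mm off. Both cameras' readings had it within 2 mm.
  - I trusted the close wrist views over all of these.
- **Force on setting down:** No clear contact force showed when I set down the two large candles, so they may have dropped a millimetre or two on release. The small round candle was pressed down with about 27 N before release.

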